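# Close a travel clock's snap back in the bench lever press

### The arm

A 6-joint arm with a two-finger parallel gripper is mounted at the origin on a cart in front of the work surface, level with it; the furniture and walls round the work are solid. World frame = base frame: x ahead of the robot, y to its left, z up, the work surface at z = 0. Lengths are in m, angles in degrees, forces in N, time in s.
With the tool pointing down it reaches from about 0.375 to 0.9 m from the base axis. Payload 3.1 kg.
Tool frame: the origin (TCP) lies midway between the tips of the shut fingers; the grasp point (between the pads) lies 19 mm behind it; z points along the fingers, y is the line along which they close (so a half turn about z gives the same grasp; the last joint's range is limited). The gripper opens to 87 mm and grips with 3 to 60 N. Pads are 19 mm wide; open, the fingers measure 117 mm over their backs; the gripper's body (75 mm by 190 mm) begins 51 mm behind the grasp point.
Start: joints at [54.345, 30.224, 82.088, -0, 67.689, -10.227], TCP at [0.268, 0.564, 0.223] pointing down, gripper open.
Joint ranges: [-176.69, 176.69], [-43.24, 126.21], [12.49, 139.97], [-82, 262], [0, 151.66], [-163.58, 163.58]. Speed limits (degrees/s): [159.86, 159.86, 180, 180, 180, 180].

### API

Orientations are given as a 3x3 rotation matrix whose columns are the frame's x, y, z axes.
In Python, from rig import read_state, capture, camera_info, hand_in gives the robot as it stands.
- The arm moves only by the tool drive_tool, never from a script. Its argument "motion" is a list of rows, each a list of 2 entries, a list of its own where there are three numbers: the shift along the tool's x, y, z in mm, then the turn, a rotation vector about the tool's x, y, z in rad. A call has 1 to 5 rows; each row shifts and turns the commanded pose from where the row before left it, along the tool's axes as they then stand; what a row does not reach is not made up. A row lasts 1/10 s, in which the tool goes at most 50 mm and 8.59 degrees, less where a joint would pass 70% of its speed; a pose out of reach is approached as far as the arm can. A call is refused whole if a number of a shift passes 50 or a number of a turn 0.15, either way. A call with a gripper value outside its range is refused whole. "gripper" is the opening, from 0 (shut) to 1 (fully open), set as the call begins (left out, the last holds). The fingers move at their own pace and stop on an object; the grip force is fixed at half the most. Time passes only in rows, so rows that do not move let the fingers close. It gives the time, the measured TCP pose, the force, the opening and the grip force at its end, in the units of the state.
- read_state(): the state, without advancing time (a new reading comes with each control period).
- capture(name): name is "side" or "top"; returns the picture (400x640x3 uint8, red, green, blue); there is no depth.
- camera_info(name): a dict with "fovy" (degrees; the focal length in pixels is half the picture's height over the tangent of half this angle, whatever the lens; pixels are square), "cx", "cy" (the principal point, pixels), "k1" (the pictures are not rectified: a ray, as slopes to the right and down, at radius r is drawn at 1 + k1 r^2 times it, then the intrinsics apply), "xyz" and "orientation" of the camera in the world. Camera axes: x right, y down, z forward; pixel columns grow to the right and rows downward; lengths in m; the calibration is good to about 2 mm. A picture is of the moment at which its call begins. camera_info takes no time and is no camera call.
- hand_in(): hands the job in; it is judged then, once.
The state is a dict: "time_s": time; "joint_positions": joint angles; "qvel": joint speeds; "tau": joint torques, N m; "position": TCP position; "tcp_rot": TCP orientation; "force": force on the tool from outside, world axes, zero at the start; "moment": the same for the moment, N m; "opening": opening from 0.0 (shut) to 1.0 (fully open); "grasp_force": force on a finger pad.
Only numpy, scipy, OpenCV 4.12 (cv2) and the standard library are available. Lean on these libraries where they do the work, as an engineer would, in place of code of your own. Each camera call takes 0.05 s, during which the arm holds its last target. There are 200 camera calls.

### The job

Close the travel clock with the bench press: lay it, back upwards as it is, on the press's raised pad between the two guides and against the stop, then pull the sprung lever over towards the press's open front until the clock's back is fully home, flush with its case. Ease the lever slowly back up to its rest, never letting it fly, and leave the clock lying in the press. Do not disturb the jars, the oil bottle and the clear box that stand round the work.

Things in the scene. Friction and masses are not known exactly. Their poses are not given: they have to be found in the camera images.
- clock: Travel clock, flat black plastic case 110 x 58 x 30 mm (x, y, z), bright bezel round its foot, lying on its face, 0.2 to 0.3 kg. Origin: centre of its underside; x along its length, z up. Flat sides, good to grip across the 58 mm width near an end. The same from either end: it may go into the press either way round.
- clock_back_top (a point): Centre of the top of the clock's snap-in back, an aluminium plate 98 x 46 mm inside the rim of the case. It starts 4.5 to 6 mm above the rim (34.5 to 36 mm above the clock's underside); home it is flush, 30 mm above the underside. It takes about 40 N to push in and stays where it is pushed.
- clock_back (a joint): How far the back has been pushed in, m: 0 is 6 mm proud, 0.006 is home and flush; it starts between 0 and 0.0015.
- press: Bench press: grey C-shaped frame, fixed. Origin: on the bench under the ram's axis; +x from its open front back to its column, z up, +y the lever's side. Base x -75 to 85, y -48 to 48, top z 18 mm. Head x -44 to 86, y -28 to 28, z 149 to 220 mm, overhanging the nest, so a gripper must lean out of the open front (about 35 degrees) to lay the clock in. Column from x = 53 mm.
- ram_pad (a point): Centre of the underside of the ram's round white pressing pad, 44 mm across, on a bar 18 mm square. With the lever at rest it hangs 98 mm above the bench, 58 mm above the nest; it goes straight down 24 mm for each radian of lever.
- nest (a point): Top of the press's rubber-topped pedestal under the ram's axis, 40 mm above the bench; axes as the press. The middle of the clock's underside belongs here, its length along x. The pedestal is narrow (x -30 to 52, y -25 to 25 mm): the clock overhangs it in front, with room for fingers beside the clock there.
- stop (a point): Middle of the face of the steel stop at the back of the nest, 57 mm behind the nest point and 9 mm above the pad (the plate reaches 19 mm above it). With the clock against it, the clock's middle is 2 mm behind the nest point.
- guides (a point): Midway between the two steel guides, on the pad, 33 mm behind the nest point. The guides are 42 mm long (x 12 to 54 mm from the nest), stand 6 mm above the pad and are 63 mm apart for the 58 mm wide clock.
- press_lever (a joint): Lever angle, rad: 0 at rest (leaning back, 35 degrees past upright), growing as it is pulled towards the press's front; stop at 1.30. The ram meets the clock's back at 0.92 to 0.98; the back is home at about 1.17, where the lever stops firmly. Spring pull at the handle 3 N at rest, 7 N at the end; pushing the back in adds 7 N. Let go when pulled over, it flies back at 2 to 3 rad/s.
- lever_grip (a point): Centre of the lever's black barrel handle, 31 mm thick and 44 mm long along the press's y axis, turning freely on a stud that sticks out sideways from the end of the 12 mm lever rod. It is 140 mm from the lever's axis. At rest it is 295 mm above the bench; it swings in a vertical plane along the press's x axis, 88 mm to the press's +y side; the rod is at y = 56 mm.
- lever_pivot (a point): Point on the lever's axis beside the handle, at x 30, y 88, z 180 mm of the press; the axis is the press's y axis. At lever angle q the handle's centre is 140 sin(0.611 - q) mm behind this point (+x of the press) and 140 cos(0.611 - q) mm above it.
- parts_jar: Bystander: clear screw jar, 43 mm across, 23 mm high, behind the press.
- small_jar: Bystander: clear screw jar, 43 mm across, 20 mm high, in front of the lamp's base, between press and clock.
- clear_box: Bystander: clear lidded box, 55 x 63 x 19 mm, behind the power strip.
- oil_bottle: Bystander: small oil bottle, 38 mm high, behind the press, beside the jar.

How it is judged:
By the outcome, as a careful person would: the job done as asked, in the order asked, and still so for the second after the job is handed in, with the robot touching nothing.
It also fails if it takes over 64 s, if anything falls off the work surface, if the arm or the gripper's body presses on something with over 40 N, if the wrist force passes 120 N, or if a joint passes its speed limit or range.

## Working session

There is one attempt and no reset: what is moved stays moved. The work goes in short steps, Python scripts to look and compute and a tool call to move; the robot and the scene stay as the last step left them, time stands still between calls to the robot, and variables do not carry over. Pictures are saved under pics/ and viewed, at most 10 in all, crops included, and the job is handed in when it is done.

Besides the shell and the picture viewer there is one more tool, called after "Call:" as name(argument=value, ...), one argument or row to a line, values as JSON. drive_tool: Moves the arm, as the interface text tells. Its arguments: {"type":"object","properties":{"motion":{"type":"array","items":{"type":"array"}},"gripper":{"type":"number"}},"required":["motion"]}

```bash
mkdir -p pics
python3 - <<'E'
from rig import *
import cv2
for n in("side","top"):
    i=camera_info(n);print(n,i)
    im=capture(n)[:,:,::-1]
    cv2.imwrite(f"pics/{n}0.png",im)
s=read_state();print(s)
E
```

```text
side {'fovy': 55.051449782928685, 'cx': 317.8872484327772, 'cy': 205.46159686676663, 'k1': -0.04761807694459447, 'xyz': array([ 1.14057785, -0.33940829,  1.0170593 ]), 'orientation': array([[ 0.55077944,  0.61850186, -0.56044399],
       [ 0.83460999, -0.40148215,  0.37714486],
       [ 0.00825654, -0.67547579, -0.73733594]])}
top {'fovy': 51.18433932620347, 'cx': 320.9131490153888, 'cy': 198.84168662068407, 'k1': 0.01758608115587066, 'xyz': array([-0.00122458,  0.06959864,  1.01866444]), 'orientation': array([[ 0.03706402, -0.85418951,  0.51863912],
       [-0.99929364, -0.03490245,  0.0139298 ],
       [ 0.00620309, -0.51878906, -0.85487977]])}
{'time_s': 0.1, 'joint_positions': array([ 5.43463885e+01,  3.02751434e+01,  8.21472318e+01, -8.47193931e-05,
        6.76905926e+01, -1.02281864e+01]), 'qvel': array([ 0.15658425, -0.06975678, -0.15903453,  0.03163714,  0.10399628,
        0.00975742]), 'tau': array([-2.64106866e-04, -4.40984201e+01, -1.77150875e+01,  6.34846534e-02,
        5.33904636e-02, -7.05030675e-05]), 'position': array([0.26793306, 0.56393791, 0.22166344]), 'tcp_rot': array([[-9.03144905e-01,  4.29334326e-01, -1.14813653e-03],
       [ 4.29335719e-01,  9.03143549e-01, -1.60288085e-03],
       [ 3.48760332e-04, -1.94056970e-03, -9.99998056e-01]]), 'force': array([-0.29364388, -1.51507202,  0.31619245]), 'moment': array([ 0.00209362, -0.01378182, -0.04432607]), 'grasp_force': 0.0, 'opening': 0.9989821320899854}
```

View pics/side0.png

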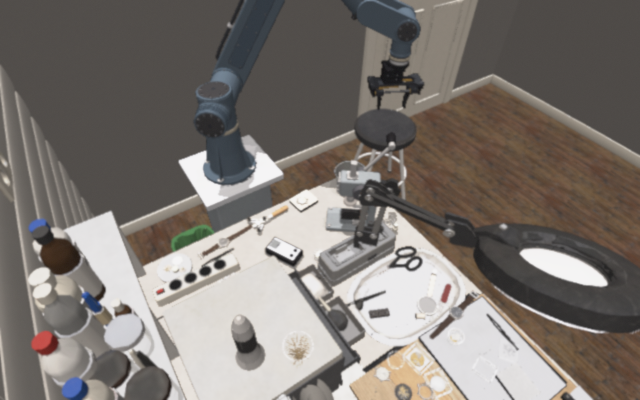

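View pics/top0.png

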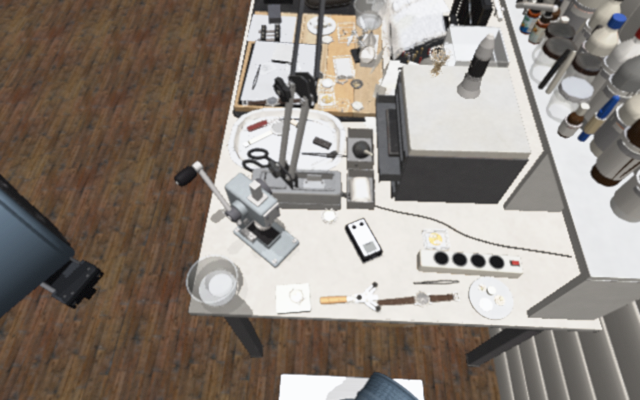

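The top view shows the press near (260,220) with its lever at (185,175), and the clock near (363,239). I'll enlarge both.

Run:
```python
import cv2
a=cv2.imread("pics/top0.png")[150:285,165:395]
b=cv2.imread("pics/side0.png")[125:285,250:450]
cv2.imwrite("pics/tc.png",cv2.resize(a,None,fx=3.4,fy=3.4,interpolation=cv2.INTER_CUBIC))
cv2.imwrite("pics/sc.png",cv2.resize(b,None,fx=3.7,fy=3.7,interpolation=cv2.INTER_CUBIC))
```

```text
(no output)
```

View pics/tc.png

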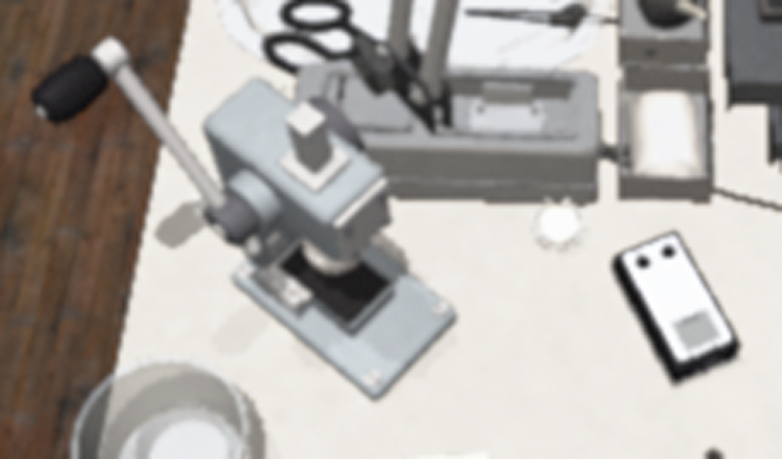

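View pics/sc.png

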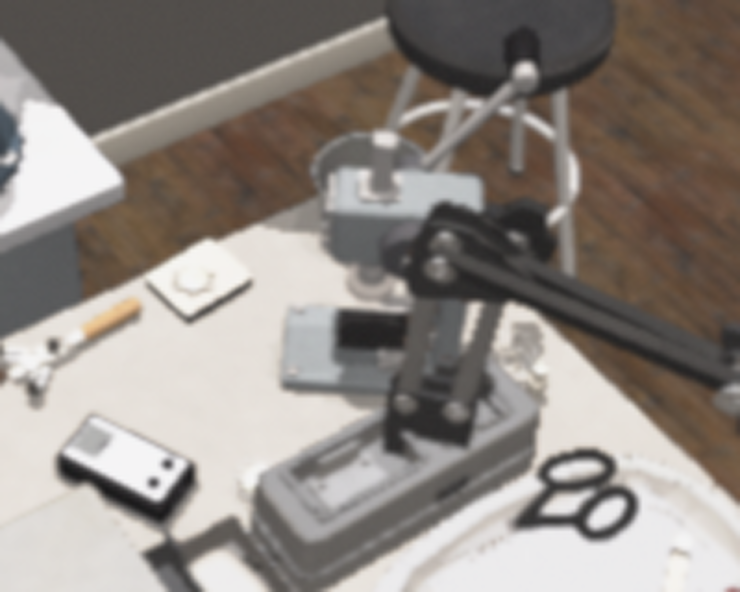

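The top crop shows the press's base corners, head top, and handle at (72,88), plus the clock's plate corners. The side crop shows the same items, with the handle at (522,48) and the clock's plate around (128,458). Next I fit both poses.

```bash
cat > h.py <<'E'
import numpy as np
from rig import *
from scipy.optimize import least_squares
from scipy.spatial.transform import Rotation as R
CI={n:camera_info(n) for n in("side","top")}
def proj(n,P):
    i=CI[n];p=(np.atleast_2d(P)-i["xyz"])@i["orientation"]
    s=p[:,:2]/p[:,2:];s=s*(1+i["k1"]*(s**2).sum(1,keepdims=True))
    return s*(200/np.tan(np.radians(i["fovy"]/2)))+[i["cx"],i["cy"]]
def pose(v,P):
    c,s=np.cos(v[2]),np.sin(v[2]);P=np.atleast_2d(P)/1000.
    return np.c_[c*P[:,0]-s*P[:,1]+v[0],s*P[:,0]+c*P[:,1]+v[1],P[:,2]]
def fit(obs,x0):
    f=lambda v:np.concatenate([proj(n,pose(v,[p]))[0]-uv for n,p,uv in obs])
    r=least_squares(f,x0,loss="soft_l1");return r.x,r.fun.reshape(-1,2)
def T(u,v):return (np.array([u,v])+.5)/3.4-.5+[165,150]
def S(u,v):return (np.array([u,v])+.5)/3.7-.5+[250,125]
E
python3 - <<'E'
from h import *
hd=(30+140*np.sin(.611),88,180+140*np.cos(.611))
o=[("top",(-75,48,18),T(377,390)),("top",(-75,-48,18),T(455,314)),("top",(85,48,18),T(236,270)),
("top",(-44,28,220),T(334,222)),("top",(-44,-28,220),T(385,182)),("top",(86,28,220),T(207,127)),("top",(86,-28,220),T(258,80)),("top",hd,T(72,88)),
("side",(-75,48,18),S(288,307)),("side",(-75,-48,18),S(283,381)),("side",(-44,28,220),S(332,170)),("side",(-44,-28,220),S(331,214)),("side",(86,28,220),S(482,178)),("side",hd,S(522,48))]
best=min((fit(o,[.45,.2,a]) for a in np.arange(-3,3.2,.7)),key=lambda r:np.abs(r[1]).sum())
print("press",best[0],np.degrees(best[0][2]));print(best[1].round(1).tolist())
c=[(49,23,35.3),(49,-23,35.3),(-49,-23,35.3),(-49,23,35.3)]
t=[T(678,233),T(735,343),T(678,362),T(620,256)]
# long edges: t0-t1 and t2-t3
s=[S(190,463),S(96,417),S(64,456),S(157,505)]
o=[("top",c[0],t[0]),("top",c[1],t[3]),("top",c[2],t[2]),("top",c[3],t[1])]
o2=[("side",c[0],s[0]),("side",c[1],s[3]),("side",c[2],s[2]),("side",c[3],s[1])]
for ob in(o,o+o2,o2):
  b=min((fit(ob,[.45,0,a]) for a in np.arange(-3,3.2,.7)),key=lambda r:np.abs(r[1]).sum())
  print("clock",b[0],np.degrees(b[0][2]));print(b[1].round(1).tolist())
E
```

```text
press [0.48615517 0.22487662 0.90873825] 52.066866279076656
[[-0.4, 1.2], [1.6, -2.5], [-2.5, 0.3], [0.1, 0.0], [2.6, -4.9], [-3.5, -4.2], [-0.8, -5.6], [-0.1, -0.5], [-0.7, -1.2], [-1.2, -0.1], [-1.4, -2.7], [-1.9, -2.1], [0.2, -2.3], [-0.2, 1.9]]
clock [ 0.48327636 -0.03097542 -0.36368617] -20.83768236912438
[[-2.0, 0.7], [31.4, -0.1], [1.8, 0.2], [-31.8, -0.8]]
clock [ 0.49049692 -0.02927497  0.42321827] 24.248620529844526
[[-16.4, 3.9], [16.3, -8.5], [15.4, -8.7], [-17.6, 3.1], [-0.2, 1.0], [0.3, -0.1], [-0.1, -0.8], [-0.0, 0.0]]
clock [ 0.49048951 -0.02919919  0.44292905] 25.37796518665689
[[-0.2, 0.7], [0.6, -0.2], [-0.1, -0.6], [-0.3, 0.1]]
```

Run:
```python
from h import *
import cv2
hd=(30+140*np.sin(.611),88,180+140*np.cos(.611))
k=4
o=[("top",(-75+k,48-k,18),T(377,388)),("top",(-75+k,-48+k,18),T(454,315)),
("top",hd,T(72,88)),("top",(-30,25,40),T(347,325)),("top",(-30,-25,40),T(392,292)),
("side",(-75+k,48-k,18),S(289,308)),("side",(-75+k,-48+k,18),S(284,380)),("side",hd,S(522,48)),("side",(-30,25,40),S(340,312)),("side",(-30,-25,40),S(334,346))]
for ob in (o,o[:5],o[5:]):
  b=fit(ob,[.486,.225,.909]);print("press",b[0],np.degrees(b[0][2]));print(b[1].round(1).tolist())
P=fit(o,[.486,.225,.909])[0]
c=[(49,23,35.3),(49,-23,35.3),(-49,-23,35.3),(-49,23,35.3)]
t=[T(620,256),T(678,233),T(735,343),T(678,362)]
s=[S(190,463),S(157,505),S(64,456),S(96,417)]
ob=[("top",a,b) for a,b in zip(c,t)];o2=[("side",a,b) for a,b in zip(c,s)]
for q in(ob,o2,[("side",a,b) for a,b in zip(c,s[1:]+s[:1])],ob+o2,):
  b=fit(q,[.485,-.03,.4]);print("clock",b[0],np.degrees(b[0][2]),b[1].round(1).tolist())
C=b[0]
def box(x0,x1,y0,y1,z):return [(x0,y0,z),(x1,y0,z),(x1,y1,z),(x0,y1,z)]
L=[(P,box(-75,85,-48,48,18)),(P,box(-44,86,-28,28,220)),(P,box(-44,86,-28,28,149)),(P,box(-30,52,-25,25,40)),(P,[(30,56,180),(110,56,295),hd]),(C,box(-49,49,-23,23,35.3)),(C,box(-55,55,-29,29,0))]
out=[]
for n,(u0,v0,u1,v1) in(("top",(165,150,395,285)),("side",(250,125,420,285))):
  f=3.4 if n=="top" else 2.8
  a=cv2.resize(cv2.imread(f"pics/{n}0.png")[v0:v1,u0:u1],None,fx=f,fy=f,interpolation=cv2.INTER_CUBIC)
  for v,p in L: cv2.polylines(a,[np.int32((proj(n,pose(v,p))-[u0,v0]+.5)*f)],True,(0,0,255),1)
  out.append(a)
w=max(x.shape[1] for x in out)
out=[np.pad(x,((0,0),(0,w-x.shape[1]),(0,0))) for x in out]
v=np.vstack(out);m=min(1,600/v.shape[0]);cv2.imwrite("pics/ov.png",out[0]);print(v.shape)
```

```text
press [0.4851262  0.22592077 0.91117965] 52.20674817611536
[[-0.8, 0.0], [-0.6, -2.4], [-0.7, 0.1], [0.7, 0.3], [0.7, -3.4], [0.1, -0.8], [-0.1, -0.9], [-0.2, 1.6], [-1.9, -1.3], [-0.8, 0.5]]
press [0.4824723  0.22480163 0.8888682 ] 50.928396378296625
[[-1.2, 1.2], [-0.4, -0.8], [-0.1, -0.1], [0.6, 1.3], [1.0, -2.2]]
press [0.48687869 0.22770893 0.94330667] 54.04749109032183
[[0.4, -0.2], [1.1, -0.3], [-0.4, 0.9], [-1.4, -1.0], [0.1, 0.8]]
clock [ 0.48315838 -0.03083808  0.43540681] 24.946972500314885 [[1.0, -0.2], [-0.4, 0.7], [-0.5, -0.6], [0.1, 0.2]]
clock [ 0.49048951 -0.02919919  0.44292905] 25.377965362482602 [[-0.2, 0.7], [0.6, -0.2], [-0.1, -0.6], [-0.3, 0.1]]
clock [ 0.49093121 -0.02836047 -1.54210254] -88.35596697965258 [[-17.7, 0.2], [-0.1, 3.3], [17.7, -0.3], [0.1, -3.2]]
clock [ 0.4860697  -0.02994472  0.44333246] 25.401078961065497 [[0.6, -1.1], [-0.9, -0.3], [-0.8, -1.8], [-0.1, -0.9], [-1.1, -0.2], [-0.3, -1.1], [-1.0, -1.4], [-1.2, -0.7]]
(907, 782, 3)
```

View pics/ov.png

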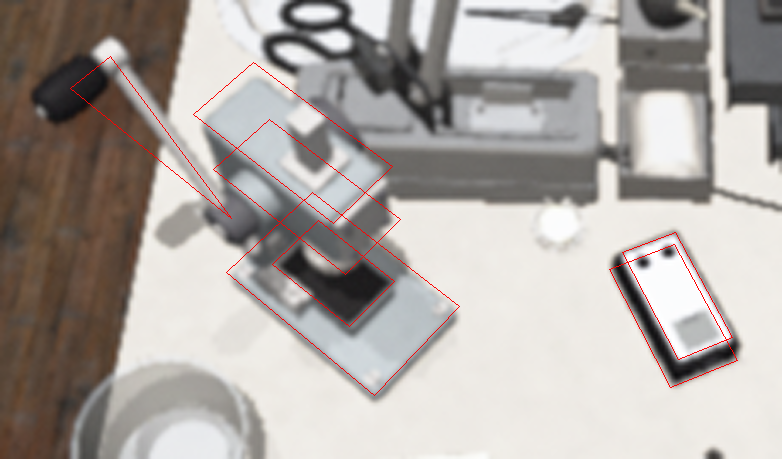

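The overlay matches to about 2 px. The two cameras differ by about 5 mm, so I'll correct from close up. Now a move planner, then the approach.

```bash
cat >> h.py <<'E'
P=np.array([.485,.226,.911]);C=np.array([.4868,-.030,.441])
def lean(yaw,deg=35.):
    d=np.array([np.cos(yaw),np.sin(yaw),0]);t=np.radians(deg)
    z=np.sin(t)*d-np.cos(t)*np.array([0,0,1]);y=np.array([-d[1],d[0],0])
    return np.c_[np.cross(y,z),y,z]
def plan(p0,R0,wps,dec=2):
    """wps: (pos,R,nrows); prints rows in the tool's axes"""
    import json
    p,Q=np.array(p0),R.from_matrix(R0);rows=[]
    for pt,Rt,n in wps:
        for k in range(n):
            f=1/(n-k);dp=Q.inv().apply((np.array(pt)-p)*f).round(1 if dec>2 else 0)
            rv=((Q.inv()*R.from_matrix(Rt)).as_rotvec()*f).round(dec)
            rows.append([dp.tolist() if 0 else (dp).tolist(),rv.tolist()])
            p=p+Q.apply(dp);Q=Q*R.from_rotvec(rv)
    return rows,p,Q.as_matrix()
def go(wps,p0=None,R0=None,dec=2):
    s=read_state();p0=s["position"] if p0 is None else p0;R0=s["tcp_rot"] if R0 is None else R0
    rows,p,Q=plan(np.array(p0)*1000,R0,[(np.array(a)*1000,b,n) for a,b,n in wps],dec)
    for i in range(0,len(rows),5):print([[ [round(x,3) for x in r[0]],r[1]] for r in rows[i:i+5]])
    print("end",p.round(1));return p/1000,Q
def tcp(v,loc,yaw,deg=35.,back=19):
    """TCP so that the grasp point is at loc(mm) in frame v"""
    return pose(v,[loc])[0]+lean(yaw,deg)[:,2]*back/1000
E
python3 - <<'E'
from h import *
Rp=lean(C[2])
g=tcp(C,(-44,0,24),C[2]);print("grasp tcp",g)
pre=g+[-.03,-.014,.09]
go([((.36,.25,.29),lean(.9,20),9),(pre,Rp,9)])
# lamp joint
def ray(n,u,v):
    i=CI[n];s=np.array([(u-i["cx"]),(v-i["cy"])])/(200/np.tan(np.radians(i["fovy"]/2)));s=s/(1+i["k1"]*(s@s))
    return i["xyz"],i["orientation"]@np.r_[s,1]
for a,b in(((372,193),(295,90)),):
    (o1,d1),(o2,d2)=ray("side",*a),ray("top",*b)
    k=np.linalg.lstsq(np.c_[d1,-d2],o2-o1,rcond=None)[0];print(o1+k[0]*d1,o2+k[1]*d2)
E
```

```text
grasp tcp [ 0.45686498 -0.04412941  0.00843611]
[[[-24.0, -27.0, -8.0], [-0.03, -0.03, -0.15]], [[-20.0, -30.0, -8.0], [-0.03, -0.03, -0.15]], [[-16.0, -33.0, -8.0], [-0.02, -0.03, -0.15]], [[-11.0, -35.0, -8.0], [-0.03, -0.03, -0.15]], [[-6.0, -35.0, -9.0], [-0.02, -0.03, -0.15]]]
[[[-1.0, -36.0, -10.0], [-0.02, -0.04, -0.15]], [[4.0, -35.0, -11.0], [-0.03, -0.03, -0.14]], [[9.0, -34.0, -12.0], [-0.02, -0.04, -0.15]], [[14.0, -32.0, -12.0], [-0.03, -0.03, -0.14]], [[28.0, -27.0, 12.0], [0.02, -0.03, 0.05]]]
[[[27.0, -28.0, 12.0], [0.02, -0.03, 0.04]], [[26.0, -29.0, 12.0], [0.02, -0.03, 0.05]], [[25.0, -30.0, 12.0], [0.03, -0.03, 0.04]], [[24.0, -31.0, 12.0], [0.03, -0.03, 0.05]], [[23.0, -32.0, 12.0], [0.02, -0.03, 0.04]]]
[[[22.0, -32.0, 12.0], [0.03, -0.03, 0.05]], [[21.0, -33.0, 12.0], [0.02, -0.03, 0.04]], [[20.0, -34.0, 13.0], [0.03, -0.02, 0.05]]]
end [426.9 -57.6  98.4]
[0.67197785 0.13402228 0.35143682] [0.6766177  0.14754888 0.35779128]
```

Run:
```python
from h import *
g=tcp(C,(-44,0,24),C[2])
go([((.36,.25,.29),lean(.1,18),8),(g+[-.03,-.014,.09],lean(C[2]),9)])
```

```text
[[[-27.0, -31.0, -8.0], [-0.01, -0.04, -0.07]], [[-25.0, -32.0, -8.0], [-0.01, -0.04, -0.07]], [[-23.0, -34.0, -7.0], [-0.01, -0.04, -0.07]], [[-21.0, -35.0, -7.0], [-0.01, -0.04, -0.07]], [[-19.0, -37.0, -6.0], [-0.01, -0.04, -0.06]]]
[[[-17.0, -38.0, -6.0], [-0.01, -0.04, -0.07]], [[-15.0, -39.0, -5.0], [-0.01, -0.03, -0.06]], [[-13.0, -39.0, -6.0], [-0.02, -0.04, -0.07]], [[3.0, -35.0, 21.0], [-0.02, -0.03, -0.03]], [[5.0, -35.0, 21.0], [-0.02, -0.03, -0.03]]]
[[[6.0, -35.0, 20.0], [-0.02, -0.03, -0.04]], [[8.0, -36.0, 19.0], [-0.01, -0.03, -0.03]], [[10.0, -35.0, 18.0], [-0.02, -0.03, -0.04]], [[12.0, -35.0, 17.0], [-0.01, -0.04, -0.03]], [[14.0, -35.0, 16.0], [-0.02, -0.03, -0.04]]]
[[[15.0, -35.0, 15.0], [-0.01, -0.04, -0.03]], [[17.0, -35.0, 15.0], [-0.02, -0.03, -0.04]]]
end [426.9 -57.6  98. ]
```

Call:
drive_tool(
  motion=[
    [[-27,-31,-8],[-0.01,-0.04,-0.07]],
    [[-25,-32,-8],[-0.01,-0.04,-0.07]],
    [[-23,-34,-7],[-0.01,-0.04,-0.07]],
    [[-21,-35,-7],[-0.01,-0.04,-0.07]],
    [[-19,-37,-6],[-0.01,-0.04,-0.06]],
  ],
  gripper=1,
)

```text
time_s: 0.6
position: [0.3247, 0.3669, 0.2649]
tcp_rot: [[-0.974, 0.097, 0.205], [0.098, 0.995, -0.005], [-0.204, 0.015, -0.979]]
force: [0.5, -0.4, 0.3]
opening: 0.998
grasp_force: 0.0
```

Call:
drive_tool(
  motion=[
    [[-17,-38,-6],[-0.01,-0.04,-0.07]],
    [[-15,-39,-5],[-0.01,-0.03,-0.06]],
    [[-13,-39,-6],[-0.02,-0.04,-0.07]],
    [[3,-35,21],[-0.02,-0.03,-0.03]],
    [[5,-35,21],[-0.02,-0.03,-0.03]],
  ],
)

```text
time_s: 1.1
position: [0.3744, 0.1848, 0.2506]
tcp_rot: [[-0.917, -0.171, 0.36], [-0.152, 0.985, 0.081], [-0.368, 0.02, -0.929]]
force: [1.1, 0.5, -1.0]
opening: 1.003
grasp_force: 0.0
```

Call:
drive_tool(
  motion=[
    [[6,-35,20],[-0.02,-0.03,-0.04]],
    [[8,-36,19],[-0.01,-0.03,-0.03]],
    [[10,-35,18],[-0.02,-0.03,-0.04]],
    [[12,-35,17],[-0.01,-0.04,-0.03]],
    [[14,-35,16],[-0.02,-0.03,-0.04]],
  ],
)

```text
time_s: 1.6
position: [0.389, 0.1105, 0.1968]
tcp_rot: [[-0.874, -0.288, 0.393], [-0.24, 0.956, 0.166], [-0.423, 0.05, -0.905]]
force: [0.2, 0.6, -0.0]
opening: 0.999
grasp_force: 0.0
```

Call:
drive_tool(
  motion=[
    [[15,-35,15],[-0.01,-0.04,-0.03]],
    [[17,-35,15],[-0.02,-0.03,-0.04]],
    [[0,0,0],[0,0,0]],
    [[0,0,0],[0,0,0]],
  ],
)

```text
time_s: 2.0
position: [0.4115, 0.0664, 0.1995]
tcp_rot: [[-0.858, -0.331, 0.392], [-0.289, 0.943, 0.166], [-0.424, 0.029, -0.905]]
force: [0.3, 0.1, -0.2]
opening: 1.0
grasp_force: 0.0
```

Run:
```python
from h import *
import cv2
s=read_state();print(s["position"],s["tcp_rot"].round(3),s["joint_positions"].round(1),s["time_s"],lean(C[2]).round(3))
a=capture("top")[:,:,::-1];b=capture("side")[:,:,::-1]
cv2.imwrite("pics/t1.png",a);cv2.imwrite("pics/s1.png",b)
f=3
A=cv2.resize(a[190:290,300:430],None,fx=f,fy=f,interpolation=2);B=cv2.resize(b[190:290,220:350],None,fx=f,fy=f,interpolation=2)
cv2.imwrite("pics/m1.png",np.hstack([A,B]))
g=s["position"];Rt=s["tcp_rot"]
for n in("top","side"):print(n,proj(n,[g, g+Rt@[0,.05,0],g-Rt@[0,.05,0]]).round(1).tolist())
```

```text
[0.41151664 0.06636102 0.19947086] [[-0.858 -0.331  0.392]
 [-0.289  0.943  0.166]
 [-0.424  0.029 -0.905]] [ -19.2   10.9  129.9   41.1   25.8 -163.5] 2.0 [[-0.741 -0.427  0.519]
 [-0.35   0.904  0.245]
 [-0.574  0.    -0.819]]
top [[327.1, 232.0], [305.1, 237.7], [348.6, 226.3]]
side [[294.9, 185.2], [305.2, 175.9], [284.2, 194.9]]
```

View pics/m1.png

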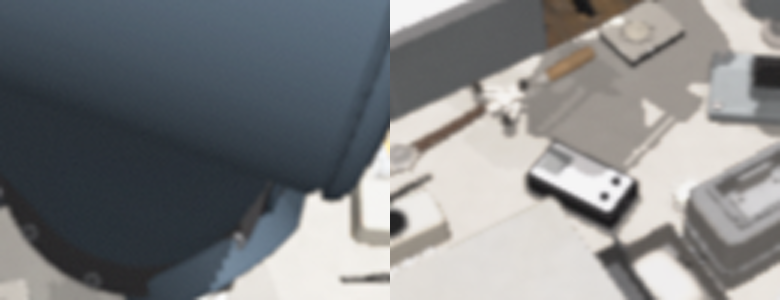

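The hand blocks the top view. Side view shows the clock undisturbed. Joint 6 sits at its limit, so I'll use the half-turned grasp by turning +z at the wrist.

Call:
drive_tool(
  motion=[
    [[0,0,0],[0,0,0.14]],
    [[0,0,0],[0,0,0.14]],
    [[0,0,0],[0,0,0.14]],
    [[0,0,0],[0,0,0.14]],
    [[0,0,0],[0,0,0.14]],
  ],
)

```text
time_s: 2.6
position: [0.4104, 0.0679, 0.1994]
tcp_rot: [[-0.87, 0.302, 0.391], [0.389, 0.906, 0.167], [-0.303, 0.297, -0.905]]
force: [-0.3, 0.6, 0.9]
opening: 1.002
grasp_force: 0.0
```

Call:
drive_tool(
  motion=[
    [[0,0,0],[0,0,0.14]],
    [[0,0,0],[0,0,0.14]],
    [[0,0,0],[0,0,0.14]],
    [[0,0,0],[0,0,0.14]],
    [[0,0,0],[0,0,0.14]],
  ],
)

```text
time_s: 3.1
position: [0.4104, 0.0679, 0.1994]
tcp_rot: [[-0.471, 0.791, 0.391], [0.881, 0.442, 0.167], [-0.041, 0.423, -0.905]]
force: [-0.0, -0.3, 0.3]
opening: 0.997
grasp_force: 0.0
```

Call:
drive_tool(
  motion=[
    [[0,0,0],[0,0,0.14]],
    [[0,0,0],[0,0,0.14]],
    [[0,0,0],[0,0,0.14]],
    [[0,0,0],[0,0,0.14]],
    [[0,0,0],[0,0,0.14]],
  ],
)

```text
time_s: 3.6
position: [0.4104, 0.0679, 0.1994]
tcp_rot: [[0.15, 0.908, 0.391], [0.959, -0.23, 0.167], [0.241, 0.35, -0.905]]
force: [-0.1, 0.7, -0.9]
opening: 1.0
grasp_force: 0.0
```

```bash
cat >> h.py <<'E'
_l=lean
def lean(yaw,deg=35.):return _l(yaw,deg)@np.diag([-1,-1,1.])
E
python3 - <<'E'
from h import *
s=read_state();print(s["joint_positions"].round(1),s["position"],s["tcp_rot"].round(2))
g=tcp(C,(-44,0,24),C[2])
go([(g+[-.03,-.014,.1],lean(C[2]),7)])
E
```

```text
[-19.1  10.9 130.   41.1  25.8 -42.9] [0.41040927 0.06788465 0.19938573] [[ 0.15  0.91  0.39]
 [ 0.96 -0.23  0.17]
 [ 0.24  0.35 -0.91]]
[[[-20.0, 2.0, 10.0], [-0.01, 0.02, 0.13]], [[-20.0, 4.0, 9.0], [-0.01, 0.02, 0.13]], [[-19.0, 7.0, 9.0], [-0.01, 0.03, 0.13]], [[-19.0, 9.0, 8.0], [-0.01, 0.02, 0.14]], [[-17.0, 11.0, 8.0], [-0.01, 0.02, 0.13]]]
[[[-16.0, 14.0, 8.0], [-0.01, 0.03, 0.14]], [[-14.0, 15.0, 8.0], [-0.0, 0.02, 0.13]]]
end [426.5 -57.9 108.7]
```

Call:
drive_tool(
  motion=[
    [[-20,2,10],[-0.01,0.02,0.13]],
    [[-20,4,9],[-0.01,0.02,0.13]],
    [[-19,7,9],[-0.01,0.03,0.13]],
    [[-19,9,8],[-0.01,0.02,0.14]],
    [[-17,11,8],[-0.01,0.02,0.13]],
  ],
)

```text
time_s: 4.1
position: [0.4232, -0.0232, 0.1352]
tcp_rot: [[0.624, 0.62, 0.476], [0.592, -0.772, 0.23], [0.51, 0.139, -0.849]]
force: [1.1, 0.6, 0.2]
opening: 1.004
grasp_force: 0.0
```

Call:
drive_tool(
  motion=[
    [[-16,14,8],[-0.01,0.03,0.14]],
    [[-14,15,8],[0,0.02,0.13]],
    [[0,0,0],[0,0,0]],
  ],
)

```text
time_s: 4.4
position: [0.4286, -0.0612, 0.1077]
tcp_rot: [[0.742, 0.43, 0.514], [0.354, -0.903, 0.245], [0.569, 0.0, -0.822]]
force: [0.6, -0.7, 0.5]
opening: 1.002
grasp_force: 0.0
```

Run:
```python
from h import *
s=read_state();print(s["joint_positions"].round(1),s["position"],s["tcp_rot"].round(3));print(lean(C[2]).round(3))
g=tcp(C,(-44,0,24),C[2])
print(g);go([(g+[-.03,-.014,.06],lean(C[2]),4)],dec=3)
```

```text
[-48.   33.5 136.2  91.2  33.1 -71.6] [ 0.42855742 -0.06118092  0.10772829] [[ 0.742  0.43   0.514]
 [ 0.354 -0.903  0.245]
 [ 0.569  0.    -0.822]]
[[ 0.741  0.427  0.519]
 [ 0.35  -0.904  0.245]
 [ 0.574  0.    -0.819]]
[ 0.45686498 -0.04412941  0.00843611]
[[[-5.6, -0.9, 8.0], [-0.0, 0.001, 0.001]], [[-5.7, -0.9, 8.1], [-0.001, 0.001, 0.001]], [[-5.6, -0.8, 8.0], [-0.0, 0.001, 0.0]], [[-5.7, -0.9, 8.0], [-0.001, 0.002, 0.001]]]
end [426.8 -58.1  68.5]
```

Call:
drive_tool(
  motion=[
    [[-5.6,-0.9,8],[0,0.001,0.001]],
    [[-5.6,-0.9,8],[0,0.001,0.001]],
    [[-5.6,-0.9,8],[0,0.001,0]],
    [[-5.6,-0.9,8],[0,0.002,0]],
    [[0,0,0],[0,0,0]],
  ],
)

```text
time_s: 4.9
position: [0.4263, -0.0543, 0.0703]
tcp_rot: [[0.737, 0.435, 0.517], [0.356, -0.9, 0.25], [0.574, 0.0, -0.819]]
force: [-0.7, -0.3, 0.3]
opening: 1.001
grasp_force: 0.0
```

Run:
```python
from h import *
import cv2
s=read_state();print(s["joint_positions"].round(1),s["position"])
a=capture("top")[:,:,::-1];b=capture("side")[:,:,::-1]
f=4
A=cv2.resize(a[190:300,320:420],None,fx=f,fy=f,interpolation=2);B=cv2.resize(b[200:310,230:330],None,fx=f,fy=f,interpolation=2)
cv2.imwrite("pics/m2.png",np.hstack([A,B]))
g=s["position"];Rt=s["tcp_rot"]
for n,o in(("top",(320,190)),("side",(230,200))):print(n,((proj(n,[g, g+Rt@[0,.0435,0],g-Rt@[0,.0435,0]])-o+.5)*f).round(0).tolist())
```

```text
[-47.8  41.9 138.3 106.8  35.1 -90.5] [ 0.42626712 -0.054283    0.07032245]
top [[223.0, 250.0], [285.0, 224.0], [159.0, 276.0]]
side [[146.0, 130.0], [113.0, 168.0], [178.0, 93.0]]
```

View pics/m2.png

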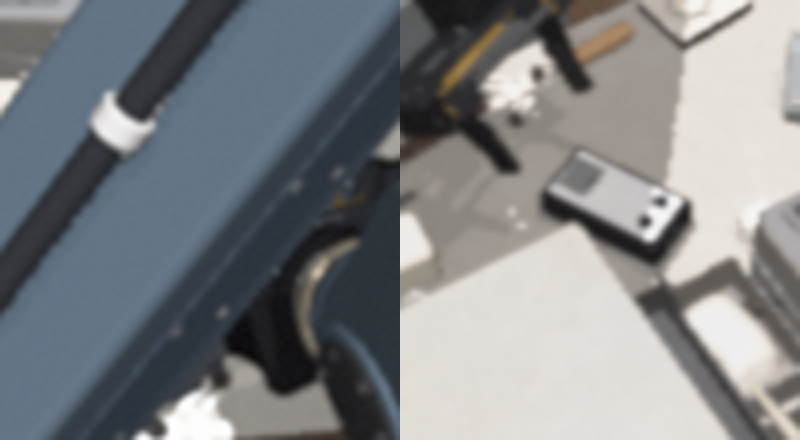

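Side crop: the fingertips are at (112,168) and (180,90), matching the prediction to within 1 px, so I trust the side camera. The clock is just ahead at about (615,205).

```bash
sed -i 's/^P=np.*/P=np.array([.4865,.227,.915]);C=np.array([.4893,-.0295,.442])/' h.py
python3 - <<'E'
from h import *
g=tcp(C,(-44,0,24),C[2]);print(g)
go([(g+[0,0,.05],lean(C[2]),4),(g,lean(C[2]),5)],dec=3)
E
```

```text
[ 0.45937913 -0.04365934  0.00843611]
[[[5.2, 1.0, 7.5], [-0.001, -0.0, 0.002]], [[5.2, 1.0, 7.5], [-0.001, -0.001, 0.002]], [[5.3, 1.0, 7.5], [-0.001, -0.0, 0.001]], [[5.3, 1.1, 7.6], [-0.0, -0.001, 0.002]], [[-5.7, -0.0, 8.2], [-0.0, 0.0, -0.0]]]
[[[-5.8, -0.0, 8.2], [-0.0, 0.0, -0.0]], [[-5.7, -0.0, 8.2], [-0.0, 0.0, -0.0]], [[-5.8, -0.0, 8.2], [-0.0, 0.0, -0.0]], [[-5.7, -0.0, 8.1], [-0.0, 0.0, -0.0]]]
end [459.4 -43.7   8.5]
```

Call:
drive_tool(
  motion=[
    [[5.2,1,7.5],[0,0,0.002]],
    [[5.2,1,7.5],[0,0,0.002]],
    [[5.3,1,7.5],[0,0,0.002]],
    [[5.3,1,7.5],[0,0,0.002]],
    [[-5.7,0,8.2],[0,0,0]],
  ],
)

```text
time_s: 5.5
position: [0.4615, -0.0449, 0.0483]
tcp_rot: [[0.739, 0.428, 0.521], [0.35, -0.904, 0.246], [0.577, 0.0, -0.817]]
force: [-0.2, -0.0, 0.4]
opening: 1.002
grasp_force: 0.0
```

Call:
drive_tool(
  motion=[
    [[-5.7,0,8.2],[0,0,0]],
    [[-5.7,0,8.2],[0,0,0]],
    [[-5.7,0,8.2],[0,0,0]],
    [[0,0,0],[0,0,0]],
  ],
)

```text
time_s: 5.9
position: [0.46, -0.0448, 0.0167]
tcp_rot: [[0.742, 0.426, 0.518], [0.346, -0.905, 0.248], [0.574, -0.005, -0.819]]
force: [-0.8, 0.1, -0.6]
opening: 0.997
grasp_force: 0.0
```

Run:
```python
from h import *
g=tcp(C,(-44,0,24),C[2]);s=read_state();print(s["joint_positions"].round(1),s["position"]-g)
go([(g,lean(C[2]),2)],dec=3)
```

```text
[-41.7  50.8 134.6 119.2  37.4 -97.6] [ 0.0006698  -0.00113731  0.00821947]
[[[-2.4, -0.6, 3.3], [-0.001, -0.0, -0.002]], [[-2.4, -0.7, 3.4], [-0.001, -0.001, -0.003]]]
end [459.4 -43.6   8.4]
```

Call:
drive_tool(
  motion=[
    [[-2.4,-0.6,3.3],[0,0,-0.002]],
    [[-2.4,-0.6,3.3],[0,0,-0.002]],
    [[0,0,0],[0,0,0]],
  ],
)

```text
time_s: 6.2
position: [0.4591, -0.0439, 0.0095]
tcp_rot: [[0.74, 0.429, 0.519], [0.35, -0.904, 0.247], [0.575, -0.001, -0.818]]
force: [-0.0, 0.5, 0.4]
opening: 0.999
grasp_force: 0.0
```

Call:
drive_tool(
  motion=[
    [[0,0,0],[0,0,0]],
    [[0,0,0],[0,0,0]],
    [[0,0,0],[0,0,0]],
    [[0,0,0],[0,0,0]],
    [[0,0,0],[0,0,0]],
  ],
  gripper=0,
)

```text
time_s: 6.7
position: [0.459, -0.044, 0.0098]
tcp_rot: [[0.74, 0.429, 0.519], [0.35, -0.904, 0.247], [0.575, -0.001, -0.818]]
force: [-0.6, 0.5, 0.9]
opening: 0.665
grasp_force: 29.8
```

Call:
drive_tool(
  motion=[
    [[0,0,0],[0,0,0]],
    [[0,0,0],[0,0,0]],
    [[0,0,0],[0,0,0]],
  ],
)

```text
time_s: 7.0
position: [0.459, -0.044, 0.0098]
tcp_rot: [[0.74, 0.428, 0.519], [0.35, -0.904, 0.247], [0.575, -0.001, -0.818]]
force: [-1.3, -0.2, 3.1]
opening: 0.663
grasp_force: 29.9
```

Run:
```python
from h import *
g=tcp(C,(-44,0,24),C[2]);s=read_state();print(s["joint_positions"].round(1),s["position"]-g,s["position"],s["tcp_rot"].round(3),s["moment"])
```

```text
[ -41.8   52.2  134.8  121.2   38.3 -100.3] [-0.00036127 -0.00032296  0.00139427] [ 0.45901785 -0.0439823   0.00983038] [[ 0.74   0.428  0.519]
 [ 0.35  -0.904  0.247]
 [ 0.575 -0.001 -0.818]] [-0.1900974   0.37427311  0.0004532 ]
```

The clock is gripped (57.8 mm, 30 N). I'll carry it in from the press's −y side, where there's more reach, so I'm checking for obstacles on that path first.

Run:
```python
from h import *
def ray(n,u,v,z):
    i=CI[n];s=np.array([(u-i["cx"]),(v-i["cy"])])/(200/np.tan(np.radians(i["fovy"]/2)));s=s/(1+i["k1"]*(s@s))
    d=i["orientation"]@np.r_[s,1];return (i["xyz"]+d*(z-i["xyz"][2])/d[2]).round(3)
c,s=np.cos(P[2]),np.sin(P[2])
topr=lambda w:np.array([[c,s],[-s,c]])@((w[:2]-P[:2])*1000)
for nm,n,uv,z in(("lampbase L","top",T(390,198),0),("lampbase R","top",T(600,198),0),("lampR side","side",S(290,592),0),("lampL side","side",S(258,515),.02),("jar","top",T(558,225),.015),("jar","side",S(250,482),.015)):
    w=ray(n,*uv,z);print(nm,w,topr(w).round(0))
g=np.array([.459,-.044,.0098]);RL=lean(P[2])
def at(dx,dy,und):  # clock middle offset from seat, underside height mm
    return tcp(P,(2-44+dx,dy,und+25.4),P[2])
g1=at(-30,-130,70)
print("final",at(0,0,40),"g1",g1)
p,Q=go([(g+[0,0,.05],lean(C[2]),3),(g1,RL,8),(at(-30,-50,60),RL,5)],dec=3)
```

```text
lampbase L [0.582 0.202 0.   ] [ 38. -91.]
lampbase R [0.589 0.028 0.   ] [ -95. -203.]
lampR side [0.656 0.027 0.   ] [ -55. -256.]
lampL side [0.59  0.039 0.02 ] [ -86. -197.]
jar [0.554 0.062 0.015] [ -90. -154.]
jar [0.555 0.054 0.015] [ -95. -160.]
final [0.46753426 0.20234968 0.04983611] g1 [0.55227368 0.09930003 0.07983611]
[[[9.6, -0.0, -13.6], [-0.0, -0.001, 0.0]], [[9.5, -0.0, -13.7], [-0.001, -0.0, 0.0]], [[9.6, -0.0, -13.6], [-0.0, -0.001, 0.0]], [[16.3, -11.2, 8.4], [0.034, 0.0, -0.048]], [[16.9, -10.1, 8.7], [0.034, 0.0, -0.048]]]
[[[17.3, -9.0, 9.1], [0.034, 0.0, -0.049]], [[17.7, -7.8, 9.4], [0.034, 0.0, -0.048]], [[18.1, -6.6, 9.6], [0.034, 0.0, -0.049]], [[18.4, -5.4, 9.8], [0.034, 0.0, -0.048]], [[18.6, -4.2, 10.0], [0.034, 0.0, -0.049]]]
[[[18.8, -3.0, 10.0], [0.033, 0.0, -0.048]], [[-1.2, -16.0, 1.6], [0.0, 0.0, -0.0]], [[-1.1, -16.0, 1.7], [0.0, 0.0, -0.0]], [[-1.2, -16.0, 1.6], [0.0, 0.0, -0.0]], [[-1.1, -16.0, 1.7], [0.0, 0.0, -0.0]]]
[[[-1.2, -16.0, 1.6], [0.0, 0.0, -0.0]]]
end [488.9 148.1  69.8]
```

```bash
cat >> h.py <<'E'
def at(dx,dy,und):return tcp(P,(2-44+dx,dy,und+25.4),P[2])
E
python3 - <<'E'
from h import *
g=np.array([.459,-.044,.0098]);RL=lean(P[2])
w=at(-90,-70,62);print(w)
p,Q=go([(g+[0,0,.05],lean(C[2]),3),(w,RL,7),(at(-40,-30,52),RL,5)],dec=3)
E
```

```text
[0.46813249 0.08833371 0.07183611]
[[[9.6, -0.0, -13.6], [-0.0, -0.001, 0.0]], [[9.5, -0.0, -13.7], [-0.001, -0.0, 0.0]], [[9.6, -0.0, -13.6], [-0.0, -0.001, 0.0]], [[8.6, -16.5, 3.9], [0.039, 0.0, -0.055]], [[9.5, -15.9, 4.5], [0.039, 0.0, -0.055]]]
[[[10.3, -15.1, 5.1], [0.039, 0.0, -0.055]], [[11.1, -14.3, 5.7], [0.039, 0.0, -0.056]], [[11.9, -13.5, 6.3], [0.038, -0.0, -0.055]], [[12.6, -12.6, 6.8], [0.039, -0.0, -0.056]], [[13.3, -11.5, 7.2], [0.038, -0.0, -0.055]]]
[[[7.0, -8.0, 7.4], [0.0, -0.0, -0.0]], [[7.1, -8.0, 7.4], [0.0, -0.0, -0.0]], [[7.0, -8.0, 7.4], [0.0, -0.0, -0.0]], [[7.1, -8.0, 7.4], [0.0, -0.0, -0.0]], [[7.0, -8.0, 7.3], [0.0, -0.0, -0.0]]]
end [466.9 152.3  61.8]
```

Call:
drive_tool(
  motion=[
    [[9.6,0,-13.6],[0,0,0]],
    [[9.6,0,-13.6],[0,0,0]],
    [[9.6,0,-13.6],[0,0,0]],
    [[8.6,-16.5,3.9],[0.039,0,-0.055]],
    [[9.5,-15.9,4.5],[0.039,0,-0.055]],
  ],
)

```text
time_s: 7.5
position: [0.4616, -0.0064, 0.0633]
tcp_rot: [[0.686, 0.547, 0.48], [0.448, -0.837, 0.314], [0.574, -0.0, -0.819]]
force: [-0.2, -0.6, -2.0]
opening: 0.666
grasp_force: 29.9
```

Call:
drive_tool(
  motion=[
    [[10.3,-15.1,5.1],[0.039,0,-0.055]],
    [[11.1,-14.3,5.7],[0.039,0,-0.056]],
    [[11.9,-13.5,6.3],[0.038,0,-0.055]],
    [[12.6,-12.6,6.8],[0.039,0,-0.056]],
    [[13.3,-11.5,7.2],[0.038,0,-0.055]],
  ],
)

```text
time_s: 8.0
position: [0.4677, 0.0887, 0.0714]
tcp_rot: [[0.498, 0.794, 0.348], [0.65, -0.607, 0.456], [0.574, -0.001, -0.819]]
force: [-0.6, -0.1, -2.6]
opening: 0.665
grasp_force: 29.9
```

Run:
```python
from h import *
s=read_state();print(s["joint_positions"].round(1),s["position"],s["force"])
RL=lean(P[2]);go([(at(-40,-30,52),RL,5)],dec=3)
```

```text
[-25.7  39.4 128.   83.3  34.4 -67.6] [0.46771148 0.08873907 0.07141481] [-0.57490857 -0.05523479 -2.55993546]
[[[7.1, -7.9, 7.3], [-0.0, -0.0, 0.0]], [[7.1, -7.8, 7.3], [-0.001, -0.0, 0.001]], [[7.1, -7.9, 7.3], [-0.0, -0.0, 0.0]], [[7.1, -7.9, 7.3], [-0.001, -0.0, 0.001]], [[7.1, -7.8, 7.3], [-0.0, -0.0, 0.0]]]
end [466.9 152.3  61.9]
```

Call:
drive_tool(
  motion=[
    [[7.1,-7.9,7.3],[0,0,0]],
    [[7.1,-7.9,7.3],[0,0,0]],
    [[7.1,-7.9,7.3],[0,0,0]],
    [[7.1,-7.9,7.3],[0,0,0]],
    [[7.1,-7.9,7.3],[0,0,0]],
  ],
)

```text
time_s: 8.5
position: [0.4668, 0.1522, 0.0618]
tcp_rot: [[0.5, 0.793, 0.349], [0.649, -0.61, 0.455], [0.573, -0.001, -0.819]]
force: [-0.6, -0.3, -2.5]
opening: 0.666
grasp_force: 29.9
```

Run:
```python
from h import *
import cv2
s=read_state();p=s["position"];Rt=s["tcp_rot"];print(p)
out=[]
gp=p-Rt[:,2]*.019;hx=np.array([np.cos(P[2]),np.sin(P[2]),0]);cm=gp+hx*.044
Cl=[cm[0],cm[1],P[2]];u=gp[2]*1000-25.4
def box(x0,x1,y0,y1,z):return [(x0,y0,z),(x1,y0,z),(x1,y1,z),(x0,y1,z)]
L=[(P,box(-75,85,-48,48,18)),(P,box(-30,52,-25,25,40)),(P,box(12,54,31.5,34,46)),(P,box(12,54,-34,-31.5,46)),(Cl,box(-49,49,-23,23,u+35.3)),(Cl,box(-55,55,-29,29,u))]
for n,(u0,v0) in(("top",(220,190)),("side",(300,170))):
  a=np.ascontiguousarray(capture(n)[v0:v0+100,u0:u0+100,::-1]);cv2.imwrite(f"pics/{n}3.png",a)
  a=cv2.resize(a,None,fx=4,fy=4,interpolation=2)
  if n=="side":
   for v,q in L: cv2.polylines(a,[np.int32((proj(n,pose(v,q))-[u0,v0]+.5)*4)],True,(0,0,255),1)
  out.append(a)
cv2.imwrite("pics/m3.png",np.hstack(out))
```

```text
[0.46681537 0.15221079 0.06177925]
```

View pics/m3.png

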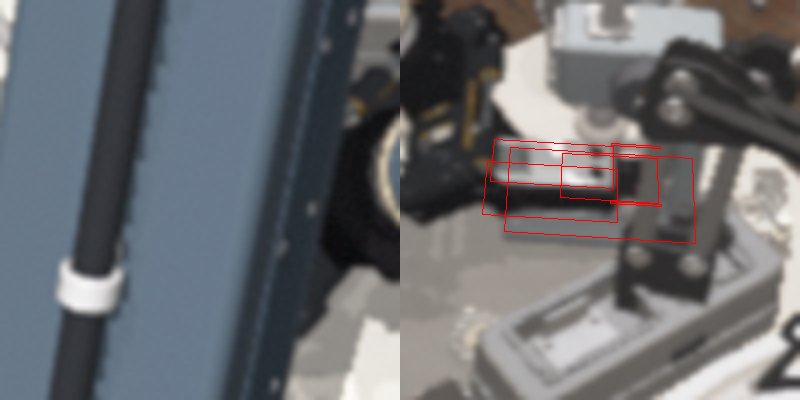

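Side crop: the held clock agrees with its predicted outline (plate corners at about (492,140) and (614,187)). The lamp hides the guides, so I go in above them and lower by feel.

Run:
```python
from h import *
RL=lean(P[2]);go([(at(-28,0,51),RL,4),(at(-6,0,50),RL,3),(at(-6,0,45),RL,3)],dec=3)
```

```text
[[[2.3, -7.2, 1.9], [-0.001, -0.0, 0.0]], [[2.3, -7.1, 1.9], [-0.001, -0.0, 0.0]], [[2.3, -7.2, 2.0], [-0.001, -0.0, 0.001]], [[2.3, -7.1, 1.9], [-0.0, -0.0, 0.0]], [[5.8, -0.0, 4.5], [-0.0, -0.0, 0.0]]]
[[[5.8, -0.0, 4.5], [-0.0, -0.0, 0.0]], [[5.8, -0.0, 4.5], [-0.0, -0.0, 0.0]], [[-1.0, -0.0, 1.4], [-0.0, -0.0, 0.0]], [[-0.9, -0.0, 1.3], [-0.0, -0.0, 0.0]], [[-1.0, -0.0, 1.4], [-0.0, -0.0, 0.0]]]
end [463.9 197.6  54.8]
```

Call:
drive_tool(
  motion=[
    [[2.3,-7.2,1.9],[0,0,0]],
    [[2.3,-7.2,1.9],[0,0,0]],
    [[2.3,-7.2,1.9],[0,0,0]],
    [[2.3,-7.1,1.9],[0,0,0]],
    [[5.8,0,4.5],[0,0,0]],
  ],
)

```text
time_s: 9.1
position: [0.4549, 0.1845, 0.0607]
tcp_rot: [[0.501, 0.792, 0.348], [0.648, -0.61, 0.455], [0.573, -0.002, -0.819]]
force: [-0.4, -0.4, -2.6]
opening: 0.667
grasp_force: 29.9
```

Call:
drive_tool(
  motion=[
    [[5.8,0,4.5],[0,0,0]],
    [[5.8,0,4.5],[0,0,0]],
    [[-1,0,1.4],[0,0,0]],
    [[-1,0,1.4],[0,0,0]],
    [[-1,0,1.4],[0,0,0]],
  ],
)

```text
time_s: 9.6
position: [0.4651, 0.1962, 0.0551]
tcp_rot: [[0.499, 0.793, 0.35], [0.649, -0.61, 0.456], [0.575, -0.0, -0.818]]
force: [-0.5, -0.3, -2.3]
opening: 0.665
grasp_force: 29.9
```

Call:
drive_tool(
  motion=[
    [[-0.6,0,0.8],[0,0,0]],
    [[-0.6,0,0.8],[0,0,0]],
    [[0,0,0],[0,0,0]],
  ],
)

```text
time_s: 9.9
position: [0.465, 0.1962, 0.0531]
tcp_rot: [[0.499, 0.792, 0.35], [0.648, -0.61, 0.456], [0.575, -0.001, -0.818]]
force: [-0.1, 0.8, -2.2]
opening: 0.669
grasp_force: 29.9
```

Run:
```python
from h import *
s=read_state();print(s["position"],s["position"]-at(-6,0,40),s["force"],s["moment"],s["joint_positions"].round(1))
```

```text
[0.46503982 0.19615366 0.0531486 ] [ 0.0011643  -0.00144064  0.00331249] [-0.08615225  0.75943103 -2.22287405] [-0.59093397  0.51646083 -0.03132656] [ -8.8  42.5 128.6 106.2  31.7 -75. ]
```

Call:
drive_tool(
  motion=[
    [[-0.6,0,0.8],[0,0,0]],
    [[-0.6,0,0.8],[0,0,0]],
    [[-0.5,0,0.7],[0,0,0]],
    [[0,0,0],[0,0,0]],
  ],
)

```text
time_s: 10.3
position: [0.4651, 0.1962, 0.0504]
tcp_rot: [[0.499, 0.793, 0.351], [0.648, -0.61, 0.456], [0.575, -0.0, -0.818]]
force: [0.9, 0.5, -3.3]
opening: 0.665
grasp_force: 29.9
```

Call:
drive_tool(
  motion=[
    [[-0.4,0,0.6],[0,0,0]],
    [[-0.3,0,0.4],[0,0,0]],
    [[0,0,0],[0,0,0]],
  ],
)

```text
time_s: 10.6
position: [0.4652, 0.1964, 0.0499]
tcp_rot: [[0.498, 0.792, 0.352], [0.648, -0.61, 0.457], [0.576, -0.0, -0.817]]
force: [-1.9, -1.7, 3.8]
opening: 0.662
grasp_force: 29.9
```

Call:
drive_tool(
  motion=[
    [[0.8,0,0.5],[0,0,0]],
    [[0.8,0,0.5],[0,0,0]],
    [[0.8,0,0.5],[0,0,0]],
    [[0,0,0],[0,0,0]],
  ],
)

```text
time_s: 11.0
position: [0.4668, 0.1987, 0.0498]
tcp_rot: [[0.498, 0.793, 0.351], [0.648, -0.61, 0.457], [0.576, -0.0, -0.817]]
force: [-1.8, -3.2, 5.2]
opening: 0.662
grasp_force: 29.9
```

Call:
drive_tool(
  motion=[
    [[0.8,0,0.5],[0,0,0]],
    [[0.8,0,0.5],[0,0,0]],
    [[0,0,0],[0,0,0]],
  ],
)

```text
time_s: 11.3
position: [0.4679, 0.2002, 0.0499]
tcp_rot: [[0.498, 0.793, 0.351], [0.648, -0.609, 0.457], [0.576, -0.0, -0.818]]
force: [-1.7, -2.5, 4.8]
opening: 0.664
grasp_force: 29.9
```

```bash
cat > st.py <<'E'
from h import *
s=read_state();c,q=np.cos(P[2]),np.sin(P[2]);W=np.array([[c,q,0],[-q,c,0],[0,0,1]])
g=s["position"]-s["tcp_rot"][:,2]*.019
print("t",s["time_s"],"grasp in press",(W@(g-[P[0],P[1],0])*1000).round(1),"F press",(W@s["force"]).round(1),"M",s["moment"].round(2),s["joint_positions"].round(0),s["opening"].round(3))
E
python3 st.py
```

```text
Traceback (most recent call last):
  File "st.py", line 4, in <module>
    print("t",s["time_s"],"grasp in press",(W@(g-[P[0],P[1],0])*1000).round(1),"F press",(W@s["force"]).round(1),"M",s["moment"].round(2),s["joint_positions"].round(0),s["opening"].round(3))
                                                                                                                                                                        ^^^^^^^^^^^^^^^^^^
AttributeError: 'float' object has no attribute 'round'
```

Call:
drive_tool(
  motion=[
    [[0.8,0,0.5],[0,0,0]],
    [[0.8,0,0.5],[0,0,0]],
    [[0,0,0],[0,0,0]],
  ],
)

```text
time_s: 11.6
position: [0.4689, 0.2015, 0.0498]
tcp_rot: [[0.499, 0.793, 0.351], [0.648, -0.61, 0.456], [0.575, -0.0, -0.818]]
force: [-3.3, -5.0, 5.8]
opening: 0.664
grasp_force: 29.9
```

Call:
drive_tool(
  motion=[
    [[0.8,0,0.5],[0,0,0]],
    [[0.8,0,0.5],[0,0,0]],
    [[0,0,0],[0,0,0]],
  ],
)

```text
time_s: 11.9
position: [0.4688, 0.2016, 0.0498]
tcp_rot: [[0.501, 0.791, 0.349], [0.649, -0.611, 0.453], [0.572, -0.0, -0.82]]
force: [-6.9, -12.1, 11.6]
opening: 0.668
grasp_force: 29.9
```

```bash
sed -i 's/s\["opening"\].round(3)/round(s["opening"],3)/' st.py; python3 st.py
```

```text
t 11.9 grasp in press [-41.8  -1.4  65.4] F press [-13.8  -1.9  11.6] M [-0.85  0.55 -0.09] [ -8.  43. 128. 107.  31. -74.] 0.668
```

The clock meets the stop at the expected place (−13.8 N). Now release and retreat along the fingers.

Call:
drive_tool(
  motion=[
    [[-0.5,0,-0.5],[0,0,0]],
    [[0,0,0],[0,0,0]],
  ],
)

```text
time_s: 12.1
position: [0.4688, 0.2016, 0.0498]
tcp_rot: [[0.501, 0.792, 0.35], [0.649, -0.611, 0.454], [0.573, -0.001, -0.819]]
force: [-4.2, -7.9, 8.3]
opening: 0.666
grasp_force: 29.8
```

Call:
drive_tool(
  motion=[
    [[0,0,0],[0,0,0]],
    [[0,0,0],[0,0,0]],
    [[0,0,0],[0,0,0]],
    [[0,0,0],[0,0,0]],
    [[0,0,0],[0,0,0]],
  ],
  gripper=1,
)

```text
time_s: 12.6
position: [0.47, 0.2026, 0.0498]
tcp_rot: [[0.498, 0.793, 0.351], [0.648, -0.609, 0.456], [0.575, -0.0, -0.818]]
force: [0.5, -0.8, 0.7]
opening: 0.975
grasp_force: 0.0
```

Call:
drive_tool(
  motion=[
    [[0,0,-15],[0,0,0]],
    [[0,0,-20],[0,0,0]],
    [[0,0,-25],[0,0,0]],
    [[0,0,-30],[0,0,0]],
    [[0,0,-30],[0,0,0]],
  ],
)

```text
time_s: 13.1
position: [0.427, 0.1475, 0.1485]
tcp_rot: [[0.499, 0.793, 0.349], [0.649, -0.609, 0.456], [0.575, -0.001, -0.818]]
force: [-0.3, -0.8, 0.8]
opening: 1.001
grasp_force: 0.0
```

```bash
python3 st.py
python3 - <<'E'
from h import *
s=read_state();print(s["position"],s["joint_positions"])
E
```

```text
t 13.1 grasp in press [-110.2   -1.4  164. ] F press [-0.8 -0.2  0.8] M [-0.33  0.27 -0.08] [-19.  26. 132.  75.  34. -50.] 1.001
[0.42698953 0.14746117 0.1484916 ] [-18.82885806  25.72374937 131.65074241  75.02194826  34.32121269
 -49.5747224 ]
```

```bash
cat >> h.py <<'E'
y=np.array([np.cos(P[2]),np.sin(P[2]),0]);z=np.array([0,0,-1.]);RD=np.c_[np.cross(y,z),y,z]
def hnd(q,dy=0,up=0):  # TCP for grasping the handle at lever angle q
    return pose(P,[(30+140*np.sin(.611-q),88+dy,180+140*np.cos(.611-q)-19+up)])[0]
E
python3 - <<'E'
from h import *
from scipy.spatial.transform import Slerp
s=read_state()
sl=Slerp([0,1],R.from_matrix([s["tcp_rot"],RD]))
print(hnd(0))
p,Q=go([((.41,.2,.35),sl(.5).as_matrix(),7),(hnd(0,0,85),RD,7)],dec=2)
E
```

```text
[0.48402424 0.36809403 0.27567046]
[[[20.0, -7.0, -21.0], [0.03, -0.03, -0.11]], [[20.0, -5.0, -21.0], [0.04, -0.03, -0.11]], [[20.0, -3.0, -22.0], [0.03, -0.04, -0.11]], [[20.0, -2.0, -23.0], [0.04, -0.03, -0.11]], [[19.0, -1.0, -23.0], [0.03, -0.04, -0.11]]]
[[[18.0, 0.0, -24.0], [0.04, -0.03, -0.1]], [[17.0, 2.0, -24.0], [0.03, -0.04, -0.11]], [[21.0, 14.0, 7.0], [0.03, -0.03, -0.11]], [[20.0, 16.0, 6.0], [0.04, -0.03, -0.11]], [[18.0, 18.0, 5.0], [0.03, -0.04, -0.11]]]
[[[16.0, 20.0, 3.0], [0.04, -0.03, -0.11]], [[14.0, 22.0, 2.0], [0.03, -0.04, -0.11]], [[11.0, 24.0, 1.0], [0.04, -0.03, -0.1]], [[9.0, 25.0, -1.0], [0.03, -0.03, -0.11]]]
end [484.3 367.7 360.9]
```

Call:
drive_tool(
  motion=[
    [[20,-7,-21],[0.03,-0.03,-0.11]],
    [[20,-5,-21],[0.04,-0.03,-0.11]],
    [[20,-3,-22],[0.03,-0.04,-0.11]],
    [[20,-2,-23],[0.04,-0.03,-0.11]],
    [[19,-1,-23],[0.03,-0.04,-0.11]],
  ],
)

```text
time_s: 13.6
position: [0.4162, 0.1842, 0.2904]
tcp_rot: [[0.045, 0.987, 0.153], [0.918, -0.101, 0.383], [0.393, 0.123, -0.911]]
force: [0.2, -0.1, -0.7]
opening: 1.003
grasp_force: 0.0
```

Call:
drive_tool(
  motion=[
    [[18,0,-24],[0.04,-0.03,-0.1]],
    [[17,2,-24],[0.03,-0.04,-0.11]],
    [[0,0,0],[0,0,0]],
  ],
)

```text
time_s: 13.9
position: [0.4147, 0.2003, 0.3508]
tcp_rot: [[-0.158, 0.983, 0.097], [0.94, 0.119, 0.32], [0.303, 0.141, -0.942]]
force: [0.3, -0.9, 0.1]
opening: 0.993
grasp_force: 0.0
```

Run:
```python
from h import *
s=read_state();print(s["position"],s["joint_positions"].round(0))
go([(hnd(0,0,85),RD,8)],dec=2)
```

```text
[0.4146989  0.20033875 0.35076645] [ -1.   4. 103.  20.  69. -16.]
[[[19.0, 11.0, 6.0], [0.03, -0.03, -0.1]], [[18.0, 13.0, 6.0], [0.03, -0.03, -0.09]], [[16.0, 15.0, 5.0], [0.03, -0.03, -0.1]], [[15.0, 17.0, 3.0], [0.03, -0.03, -0.1]], [[13.0, 18.0, 3.0], [0.03, -0.03, -0.09]]]
[[[12.0, 19.0, 2.0], [0.04, -0.03, -0.1]], [[10.0, 21.0, 0.0], [0.03, -0.03, -0.09]], [[8.0, 21.0, -0.0], [0.03, -0.02, -0.1]]]
end [484.2 368.  360.3]
```

Call:
drive_tool(
  motion=[
    [[19,11,6],[0.03,-0.03,-0.1]],
    [[18,13,6],[0.03,-0.03,-0.09]],
    [[16,15,5],[0.03,-0.03,-0.1]],
    [[15,17,3],[0.03,-0.03,-0.1]],
    [[13,18,3],[0.03,-0.03,-0.09]],
  ],
)

```text
time_s: 14.4
position: [0.456, 0.3037, 0.3505]
tcp_rot: [[-0.587, 0.81, 0.005], [0.803, 0.582, 0.13], [0.103, 0.08, -0.991]]
force: [0.1, -0.4, -0.7]
opening: 0.997
grasp_force: 0.0
```

Call:
drive_tool(
  motion=[
    [[12,19,2],[0.04,-0.03,-0.1]],
    [[10,21,0],[0.03,-0.03,-0.09]],
    [[8,21,0],[0.03,-0.02,-0.1]],
    [[0,0,0],[0,0,0]],
  ],
)

```text
time_s: 14.8
position: [0.4826, 0.3687, 0.353]
tcp_rot: [[-0.795, 0.607, -0.012], [0.607, 0.795, 0.006], [0.014, -0.003, -1.0]]
force: [0.2, -0.5, -0.8]
opening: 0.999
grasp_force: 0.0
```

Run:
```python
from h import *
import cv2
s=read_state();p=s["position"];Rt=s["tcp_rot"];print(p,s["joint_positions"].round(0))
go([(hnd(0,0,85),RD,2)],dec=3)
out=[]
for n,(u0,v0) in(("top",(165,140)),("side",(300,110))):
  im=capture(n);cv2.imwrite(f"pics/{n}4.png",im[:,:,::-1])
  a=np.ascontiguousarray(im[v0:v0+130,u0:u0+110,::-1]);
  a=cv2.resize(a,None,fx=3.5,fy=3.5,interpolation=2)
  q=[p+[0,0,-.06],hnd(0,0,19)]+[hnd(0,d,19) for d in(-22,22)]
  for w in (proj(n,q)-[u0,v0]+.5)*3.5: cv2.circle(a,tuple(int(k) for k in w),2,(0,0,255),-1)
  out.append(a)
cv2.imwrite("pics/m4.png",np.hstack(out))
```

```text
[0.48261224 0.36872218 0.3530287 ] [ 27.  22.  74.   1.  84. -26.]
[[[-0.7, 0.2, -3.8], [-0.001, -0.007, 0.002]], [[-0.7, 0.1, -3.9], [-0.002, -0.007, 0.002]]]
end [484.  368.1 360.7]
```

View pics/m4.png

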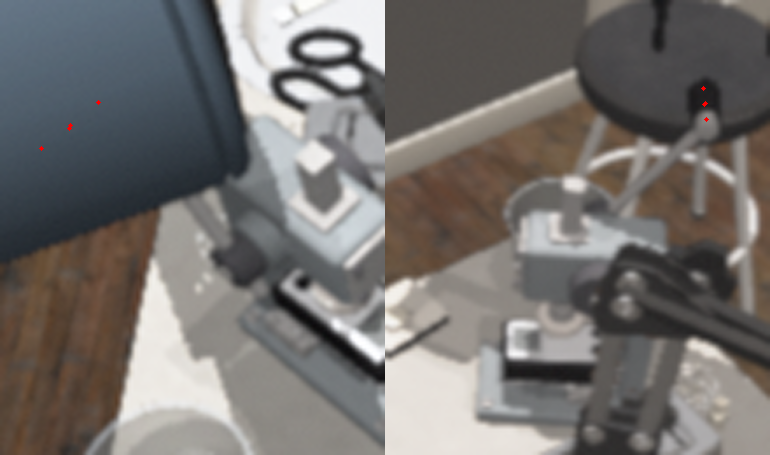

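The side crop shows the clock seated under the ram and the open fingers straddling above the handle, whose centre is at (704,97) against a prediction of (705,103). Descending.

Call:
drive_tool(
  motion=[
    [[1,0,15],[0,-0.012,0.002]],
    [[0,0,20],[0,0,0]],
    [[0,0,20],[0,0,0]],
    [[0,0,15],[0,0,0]],
    [[0,0,7],[0,0,0]],
  ],
)

```text
time_s: 15.4
position: [0.48, 0.3648, 0.2763]
tcp_rot: [[-0.79, 0.613, -0.005], [0.613, 0.79, -0.003], [0.002, -0.005, -1.0]]
force: [0.7, -0.5, 0.2]
opening: 1.005
grasp_force: 0.0
```

```bash
python3 st.py
```

```text
t 15.4 grasp in press [105.4  89.1 295.3] F press [ 0.  -0.8  0.2] M [ 0.    0.02 -0.04] [ 27.  25.  81.  -0.  73. -26.] 1.005
```

Call:
drive_tool(
  motion=[
    [[0,4,0],[0,0,0]],
    [[0,0,0],[0,0,0]],
  ],
)

```text
time_s: 15.6
position: [0.4847, 0.37, 0.2789]
tcp_rot: [[-0.791, 0.612, 0.001], [0.612, 0.791, -0.0], [-0.001, 0.0, -1.0]]
force: [-0.1, -0.6, -1.2]
opening: 0.998
grasp_force: 0.0
```

Call:
drive_tool(
  motion=[
    [[0,0,0],[0,0,0]],
    [[0,0,0],[0,0,0]],
    [[0,0,0],[0,0,0]],
    [[0,0,0],[0,0,0]],
    [[0,0,0],[0,0,0]],
  ],
  gripper=0,
)

```text
time_s: 16.1
position: [0.484, 0.3702, 0.2783]
tcp_rot: [[-0.792, 0.611, -0.0], [0.611, 0.792, -0.001], [-0.0, -0.001, -1.0]]
force: [-0.3, -0.4, -0.1]
opening: 0.629
grasp_force: 0.0
```

Call:
drive_tool(
  motion=[
    [[0,0,0],[0,0,0]],
    [[0,0,0],[0,0,0]],
    [[0,0,0],[0,0,0]],
    [[0,0,0],[0,0,0]],
  ],
)

```text
time_s: 16.5
position: [0.4816, 0.3671, 0.2772]
tcp_rot: [[-0.792, 0.611, -0.007], [0.611, 0.792, -0.008], [0.001, -0.011, -1.0]]
force: [-4.4, -7.5, 1.8]
opening: 0.342
grasp_force: 30.0
```

```bash
python3 st.py
python3 - <<'E'
from h import *
s=read_state();g=s["position"]
# rows: tool y=+press x, tool z=down, x=+press y?
for q0,q1,n in((0,.2,8),(.2,.9,25),(.9,1.2,15)):
  qs=np.linspace(q0,q1,n+1)
  a=[np.array([140*np.sin(.611-q),140*np.cos(.611-q)]) for q in qs]
  print([[round(float(v),1) for v in (b-c)] for b,c in zip(a[1:],a)])
E
```

```text
t 16.5 grasp in press [108.3  89.3 296.2] F press [-8.6 -1.1  1.8] M [-1.12  0.59  0.03] [ 27.  26.  81.  -0.  74. -25.] 0.342
[[-2.9, 2.0], [-2.9, 1.9], [-3.0, 1.8], [-3.0, 1.7], [-3.1, 1.7], [-3.1, 1.6], [-3.2, 1.5], [-3.2, 1.4]]
[[-3.6, 1.5], [-3.7, 1.4], [-3.7, 1.3], [-3.7, 1.2], [-3.8, 1.1], [-3.8, 1.0], [-3.8, 0.9], [-3.8, 0.8], [-3.9, 0.7], [-3.9, 0.6], [-3.9, 0.5], [-3.9, 0.3], [-3.9, 0.2], [-3.9, 0.1], [-3.9, 0.0], [-3.9, -0.1], [-3.9, -0.2], [-3.9, -0.3], [-3.9, -0.4], [-3.9, -0.5], [-3.9, -0.6], [-3.8, -0.7], [-3.8, -0.9], [-3.8, -1.0], [-3.8, -1.1]]
[[-2.7, -0.8], [-2.7, -0.9], [-2.6, -0.9], [-2.6, -1.0], [-2.6, -1.0], [-2.6, -1.1], [-2.6, -1.1], [-2.5, -1.2], [-2.5, -1.2], [-2.5, -1.3], [-2.5, -1.3], [-2.4, -1.4], [-2.4, -1.4], [-2.4, -1.5], [-2.3, -1.5]]
```

The barrel is gripped (about 30 mm). Rows for pulling it over:

```bash
cat >> h.py <<'E'
def arc(qs):
    a=140*np.c_[np.sin(.611-np.array(qs)),np.cos(.611-np.array(qs))];d=np.diff(a,axis=0).round(1)
    r=[[[0,float(x),float(-z)],[0,0,0]] for x,z in d]
    for i in range(0,len(r),5):print(round(qs[i],2),r[i:i+5])
E
python3 -c "
from h import *
arc(np.arange(0,.91,.05))"
```

```text
0.0 [[[0, -5.8, -3.9], [0, 0, 0]], [[0, -6.0, -3.6], [0, 0, 0]], [[0, -6.2, -3.3], [0, 0, 0]], [[0, -6.3, -3.0], [0, 0, 0]], [[0, -6.5, -2.6], [0, 0, 0]]]
0.25 [[[0, -6.6, -2.3], [0, 0, 0]], [[0, -6.7, -2.0], [0, 0, 0]], [[0, -6.8, -1.6], [0, 0, 0]], [[0, -6.9, -1.3], [0, 0, 0]], [[0, -6.9, -0.9], [0, 0, 0]]]
0.5 [[[0, -7.0, -0.6], [0, 0, 0]], [[0, -7.0, -0.3], [0, 0, 0]], [[0, -7.0, 0.1], [0, 0, 0]], [[0, -7.0, 0.4], [0, 0, 0]], [[0, -7.0, 0.8], [0, 0, 0]]]
0.75 [[[0, -6.9, 1.1], [0, 0, 0]], [[0, -6.8, 1.5], [0, 0, 0]], [[0, -6.8, 1.8], [0, 0, 0]]]
```

Call:
drive_tool(
  motion=[
    [[0,-5.8,-3.9],[0,0,0]],
    [[0,-6,-3.6],[0,0,0]],
    [[0,-6.2,-3.3],[0,0,0]],
    [[0,-6.3,-3],[0,0,0]],
    [[0,-6.5,-2.6],[0,0,0]],
  ],
)

```text
time_s: 17.0
position: [0.4638, 0.3444, 0.2931]
tcp_rot: [[-0.791, 0.611, -0.004], [0.611, 0.791, -0.003], [0.001, -0.005, -1.0]]
force: [0.8, -3.3, -17.4]
opening: 0.342
grasp_force: 30.0
```

```bash
cat >> st.py <<'E'
gp=W@(g-[P[0],P[1],0])*1000
q=.611-np.arctan2(gp[0]-28,gp[2]-180);print("q",round(q,3),"rad",round(np.hypot(gp[0]-28,gp[2]-180),1),"model x,z",(28+140*np.sin(.611-q)).round(1),(180+140*np.cos(.611-q)).round(1))
E
python3 st.py
```

```text
t 17.0 grasp in press [ 79.3  89.6 312.1] F press [ -2.1  -2.6 -17.4] M [-0.47 -0.1   0.03] [ 26.  22.  84.  -0.  74. -27.] 0.342
q 0.24 rad 141.7 model x,z 78.7 310.5
```

Call:
drive_tool(
  motion=[
    [[0,-6.6,-0.8],[0,0,0]],
    [[0,-6.7,-0.8],[0,0,0]],
    [[0,-6.8,-1.2],[0,0,0]],
    [[0,-6.9,-1.2],[0,0,0]],
    [[0,-6.9,-0.9],[0,0,0]],
  ],
)

```text
time_s: 17.5
position: [0.4451, 0.3202, 0.3012]
tcp_rot: [[-0.792, 0.611, 0.003], [0.611, 0.792, 0.003], [-0.0, 0.004, -1.0]]
force: [0.1, 5.2, -7.1]
opening: 0.34
grasp_force: 30.0
```

```bash
python3 st.py
```

```text
t 17.5 grasp in press [ 48.5  89.7 320.2] F press [ 4.2  3.1 -7.1] M [ 0.82 -0.07  0.08] [ 24.  19.  88.   0.  73. -28.] 0.34
q 0.466 rad 141.7 model x,z 48.3 318.5
```

Call:
drive_tool(
  motion=[
    [[0,-7,-0.4],[0,0,0]],
    [[0,-7,-0.2],[0,0,0]],
    [[0,-7,0.3],[0,0,0]],
    [[0,-7,0.5],[0,0,0]],
    [[0,-7,0.8],[0,0,0]],
  ],
)

```text
time_s: 18.0
position: [0.4246, 0.294, 0.302]
tcp_rot: [[-0.791, 0.611, 0.006], [0.611, 0.791, 0.007], [-0.001, 0.01, -1.0]]
force: [-0.1, 8.5, 0.3]
opening: 0.339
grasp_force: 30.0
```

Call:
drive_tool(
  motion=[
    [[0,-6.9,1.2],[0,0,0]],
    [[0,-6.9,1.5],[0,0,0]],
    [[0,-5,1.4],[0,0,0]],
  ],
)

```text
time_s: 18.3
position: [0.4132, 0.2793, 0.299]
tcp_rot: [[-0.791, 0.611, 0.007], [0.611, 0.791, 0.008], [-0.001, 0.011, -1.0]]
force: [-3.0, 8.1, 7.3]
opening: 0.338
grasp_force: 30.0
```

```bash
python3 st.py
```

```text
t 18.3 grasp in press [ -3.5  90.1 318. ] F press [4.6 7.4 7.3] M [1.38 0.45 0.08] [ 21.  15.  94.   0.  70. -31.] 0.338
q 0.835 rad 141.5 model x,z -3.1 316.5
```

Call:
drive_tool(
  motion=[
    [[0.4,-3.4,0.8],[0,0,0]],
    [[0.4,-3.4,0.9],[0,0,0]],
    [[0.4,-3.3,1],[0,0,0]],
    [[0,-3.3,1.1],[0,0,0]],
    [[0,-3.2,1.2],[0,0,0]],
  ],
)

```text
time_s: 18.8
position: [0.4034, 0.2669, 0.2943]
tcp_rot: [[-0.791, 0.611, 0.01], [0.611, 0.791, 0.008], [-0.003, 0.012, -1.0]]
force: [0.6, 10.4, 9.8]
opening: 0.338
grasp_force: 30.0
```

Call:
drive_tool(
  motion=[
    [[0.2,-3.2,1.3],[0,0,0]],
    [[0.2,-3.2,1.4],[0,0,0]],
    [[0,-3.1,1.4],[0,0,0]],
    [[0,-3.1,1.5],[0,0,0]],
  ],
)

```text
time_s: 19.2
position: [0.3976, 0.2594, 0.2905]
tcp_rot: [[-0.791, 0.612, 0.016], [0.612, 0.791, 0.013], [-0.004, 0.02, -1.0]]
force: [-1.1, 11.4, 12.5]
opening: 0.339
grasp_force: 30.0
```

```bash
python3 st.py
```

```text
t 19.2 grasp in press [-28.9  90.3 309.5] F press [ 8.3  7.8 12.5] M [2.01 0.04 0.14] [ 19.  13.  99.   0.  67. -33.] 0.339
q 1.025 rad 141.4 model x,z -28.3 308.2
```

Call:
drive_tool(
  motion=[
    [[0.5,-3.1,1.5],[0,0,0]],
    [[0.5,-3.1,1.6],[0,0,0]],
    [[0.5,-3,1.6],[0,0,0]],
    [[0.5,-3,1.7],[0,0,0]],
    [[0,0,0],[0,0,0]],
  ],
)

```text
time_s: 19.7
position: [0.3897, 0.2496, 0.2841]
tcp_rot: [[-0.791, 0.611, 0.018], [0.612, 0.791, 0.01], [-0.008, 0.019, -1.0]]
force: [2.0, 8.8, 11.7]
opening: 0.339
grasp_force: 30.0
```

```bash
python3 st.py
```

```text
t 19.7 grasp in press [-41.5  90.6 303.1] F press [ 8.2  3.8 11.7] M [ 1.36 -0.28  0.04] [ 19.  13. 101.   0.  66. -34.] 0.339
q 1.125 rad 141.4 model x,z -40.8 301.9
```

Call:
drive_tool(
  motion=[
    [[0.2,-3,1.8],[0,0,0]],
    [[0.2,-3,1.8],[0,0,0]],
    [[0,0,0],[0,0,0]],
  ],
)

```text
time_s: 20.0
position: [0.3862, 0.2451, 0.2807]
tcp_rot: [[-0.791, 0.612, 0.019], [0.612, 0.791, 0.01], [-0.009, 0.02, -1.0]]
force: [1.6, 8.6, 13.2]
opening: 0.337
grasp_force: 30.0
```

```bash
python3 st.py
```

```text
t 20.0 grasp in press [-47.2  90.7 299.7] F press [ 7.8  4.  13.2] M [ 1.37 -0.43  0.11] [ 18.  12. 102.   0.  65. -34.] 0.337
q 1.172 rad 141.3 model x,z -46.4 298.6
```

Call:
drive_tool(
  motion=[
    [[0,-2,1.2],[0,0,0]],
    [[0,-2,1.3],[0,0,0]],
    [[0,0,0],[0,0,0]],
  ],
)

```text
time_s: 20.3
position: [0.3856, 0.244, 0.2798]
tcp_rot: [[-0.79, 0.612, 0.024], [0.612, 0.79, 0.015], [-0.01, 0.026, -1.0]]
force: [2.3, 12.8, 18.3]
opening: 0.343
grasp_force: 30.0
```

```bash
python3 st.py
```

```text
t 20.3 grasp in press [-48.6  90.6 298.7] F press [11.5  6.  18.3] M [ 2.15 -0.38  0.17] [ 18.  12. 102.   0.  64. -34.] 0.343
q 1.184 rad 141.3 model x,z -47.9 297.7
```

Call:
drive_tool(
  motion=[
    [[0,-2,1.2],[0,0,0]],
    [[0,-2,1.3],[0,0,0]],
    [[0,0,0],[0,0,0]],
    [[0,0,0],[0,0,0]],
  ],
)

```text
time_s: 20.7
position: [0.3848, 0.2429, 0.2788]
tcp_rot: [[-0.79, 0.612, 0.028], [0.613, 0.79, 0.02], [-0.01, 0.033, -0.999]]
force: [1.6, 17.7, 23.5]
opening: 0.337
grasp_force: 30.0
```

```bash
python3 st.py; python3 -c "
from h import *
arc(np.r_[np.arange(1.18,-.06,-.03)])"
```

```text
t 20.7 grasp in press [-50.   90.5 297.8] F press [14.9  9.5 23.5] M [ 2.95 -0.45  0.18] [ 18.  12. 103.   1.  64. -35.] 0.337
q 1.196 rad 141.3 model x,z -49.3 296.7
1.18 [[[0, 3.6, -2.2], [0, 0, 0]], [[0, 3.6, -2.1], [0, 0, 0]], [[0, 3.7, -2.0], [0, 0, 0]], [[0, 3.8, -1.9], [0, 0, 0]], [[0, 3.8, -1.8], [0, 0, 0]]]
1.03 [[[0, 3.9, -1.7], [0, 0, 0]], [[0, 3.9, -1.5], [0, 0, 0]], [[0, 4.0, -1.4], [0, 0, 0]], [[0, 4.0, -1.3], [0, 0, 0]], [[0, 4.0, -1.2], [0, 0, 0]]]
0.88 [[[0, 4.1, -1.1], [0, 0, 0]], [[0, 4.1, -0.9], [0, 0, 0]], [[0, 4.1, -0.8], [0, 0, 0]], [[0, 4.1, -0.7], [0, 0, 0]], [[0, 4.2, -0.6], [0, 0, 0]]]
0.73 [[[0, 4.2, -0.4], [0, 0, 0]], [[0, 4.2, -0.3], [0, 0, 0]], [[0, 4.2, -0.2], [0, 0, 0]], [[0, 4.2, -0.1], [0, 0, 0]], [[0, 4.2, 0.1], [0, 0, 0]]]
0.58 [[[0, 4.2, 0.2], [0, 0, 0]], [[0, 4.2, 0.3], [0, 0, 0]], [[0, 4.2, 0.4], [0, 0, 0]], [[0, 4.2, 0.6], [0, 0, 0]], [[0, 4.1, 0.7], [0, 0, 0]]]
0.43 [[[0, 4.1, 0.8], [0, 0, 0]], [[0, 4.1, 0.9], [0, 0, 0]], [[0, 4.1, 1.1], [0, 0, 0]], [[0, 4.0, 1.2], [0, 0, 0]], [[0, 4.0, 1.3], [0, 0, 0]]]
0.28 [[[0, 4.0, 1.4], [0, 0, 0]], [[0, 3.9, 1.5], [0, 0, 0]], [[0, 3.9, 1.7], [0, 0, 0]], [[0, 3.8, 1.8], [0, 0, 0]], [[0, 3.8, 1.9], [0, 0, 0]]]
0.13 [[[0, 3.7, 2.0], [0, 0, 0]], [[0, 3.6, 2.1], [0, 0, 0]], [[0, 3.6, 2.2], [0, 0, 0]], [[0, 3.5, 2.3], [0, 0, 0]], [[0, 3.4, 2.4], [0, 0, 0]]]
-0.02 [[[0, 3.4, 2.5], [0, 0, 0]]]
```

The firm stop is reached: force jumped from 15 to 28 N with hardly any motion. Easing back at 0.3 rad/s.

Call:
drive_tool(
  motion=[
    [[0,3.6,-2.2],[0,0,0]],
    [[0,3.6,-2.1],[0,0,0]],
    [[0,3.7,-2],[0,0,0]],
    [[0,3.8,-1.9],[0,0,0]],
    [[0,3.8,-1.8],[0,0,0]],
  ],
)

```text
time_s: 21.2
position: [0.39, 0.2503, 0.2845]
tcp_rot: [[-0.792, 0.611, 0.012], [0.611, 0.792, 0.002], [-0.009, 0.009, -1.0]]
force: [-1.0, -1.4, 13.6]
opening: 0.337
grasp_force: 30.0
```

Call:
drive_tool(
  motion=[
    [[0,3.9,-1.7],[0,0,0]],
    [[0,3.9,-1.5],[0,0,0]],
    [[0,4,-1.4],[0,0,0]],
    [[0,4,-1.3],[0,0,0]],
    [[0,4,-1.2],[0,0,0]],
  ],
)

```text
time_s: 21.7
position: [0.4024, 0.2661, 0.2935]
tcp_rot: [[-0.792, 0.611, 0.014], [0.611, 0.792, 0.002], [-0.01, 0.01, -1.0]]
force: [-3.9, -1.4, 22.0]
opening: 0.34
grasp_force: 30.0
```

```bash
python3 st.py
```

```text
t 21.7 grasp in press [-20.6  90.7 312.5] F press [-3.5  2.2 22. ] M [-0.22  0.4  -0.01] [ 20.  14.  97.  -0.  68. -32.] 0.34
q 0.962 rad 141.1 model x,z -20.2 311.4
```

Call:
drive_tool(
  motion=[
    [[0,3.9,-2],[0,0,0]],
    [[0,4,-2],[0,0,0]],
    [[0,4,-2],[0,0,0]],
    [[0,4.1,-1.5],[0,0,0]],
    [[0,4.1,-1],[0,0,0]],
  ],
)

```text
time_s: 22.2
position: [0.4151, 0.2823, 0.2996]
tcp_rot: [[-0.792, 0.611, 0.013], [0.611, 0.792, 0.003], [-0.009, 0.011, -1.0]]
force: [3.0, 1.4, 7.8]
opening: 0.337
grasp_force: 30.0
```

Call:
drive_tool(
  motion=[
    [[0,4.1,-0.9],[0,0,0]],
    [[0,4.1,-0.8],[0,0,0]],
    [[0,4.1,-0.7],[0,0,0]],
    [[0,4.2,-0.6],[0,0,0]],
    [[0,4.2,-0.4],[0,0,0]],
  ],
)

```text
time_s: 22.7
position: [0.4276, 0.2985, 0.3022]
tcp_rot: [[-0.791, 0.611, 0.013], [0.611, 0.791, 0.002], [-0.008, 0.01, -1.0]]
force: [4.1, 1.9, 5.1]
opening: 0.342
grasp_force: 30.0
```

```bash
python3 st.py
```

```text
t 22.7 grasp in press [ 20.6  90.4 321.2] F press [ 4.  -2.1  5.1] M [ 0.2  -0.8   0.05] [ 23.  17.  91.  -0.  71. -30.] 0.342
q 0.664 rad 141.4 model x,z 20.6 319.8
```

Call:
drive_tool(
  motion=[
    [[-0.2,4.2,-0.4],[0,0,0]],
    [[-0.2,4.2,-0.2],[0,0,0]],
    [[-0.2,4.2,0],[0,0,0]],
    [[-0.2,4.2,0.1],[0,0,0]],
    [[-0.2,4.2,0.2],[0,0,0]],
  ],
)

```text
time_s: 23.2
position: [0.4403, 0.3146, 0.3018]
tcp_rot: [[-0.791, 0.611, 0.01], [0.611, 0.791, 0.002], [-0.006, 0.008, -1.0]]
force: [4.1, 1.4, 5.6]
opening: 0.344
grasp_force: 30.0
```

Call:
drive_tool(
  motion=[
    [[-0.2,4.2,0.3],[0,0,0]],
    [[-0.2,4.2,0.4],[0,0,0]],
    [[-0.2,4.2,0.5],[0,0,0]],
    [[-0.2,4.1,0.7],[0,0,0]],
    [[-0.2,4.1,0.8],[0,0,0]],
  ],
)

```text
time_s: 23.7
position: [0.4529, 0.3305, 0.2983]
tcp_rot: [[-0.791, 0.611, 0.007], [0.611, 0.791, 0.002], [-0.004, 0.006, -1.0]]
force: [3.3, 3.3, 3.9]
opening: 0.34
grasp_force: 30.0
```

```bash
python3 st.py
```

```text
t 23.7 grasp in press [ 61.4  89.9 317.3] F press [ 4.6 -0.6  3.9] M [ 0.36 -0.63  0.02] [ 25.  20.  86.  -0.  73. -28.] 0.34
q 0.372 rad 141.3 model x,z 61.1 316.0
```

Tracking well; finishing to rest (q from 0.37 to 0).

Call:
drive_tool(
  motion=[
    [[-0.1,4.1,0.9],[0,0,0]],
    [[-0.1,4.1,1.1],[0,0,0]],
    [[-0.1,4,1.2],[0,0,0]],
    [[-0.1,4,1.4],[0,0,0]],
    [[-0.1,4,1.5],[0,0,0]],
  ],
)

```text
time_s: 24.2
position: [0.4652, 0.3463, 0.2917]
tcp_rot: [[-0.791, 0.611, 0.006], [0.611, 0.791, 0.002], [-0.003, 0.006, -1.0]]
force: [4.7, 3.5, 5.3]
opening: 0.335
grasp_force: 30.0
```

Call:
drive_tool(
  motion=[
    [[0,3.9,1.7],[0,0,0]],
    [[0,3.8,1.8],[0,0,0]],
    [[0,3.8,1.9],[0,0,0]],
    [[0,3.7,2],[0,0,0]],
    [[0,3.6,2.1],[0,0,0]],
  ],
)

```text
time_s: 24.7
position: [0.4769, 0.3611, 0.2822]
tcp_rot: [[-0.791, 0.611, 0.006], [0.611, 0.791, 0.002], [-0.004, 0.006, -1.0]]
force: [4.4, 3.8, 5.3]
opening: 0.338
grasp_force: 30.0
```

```bash
python3 st.py
```

```text
t 24.7 grasp in press [100.3  89.5 301.2] F press [ 5.7 -1.2  5.3] M [ 0.48 -0.73  0.02] [ 26.  24.  82.  -0.  73. -26.] 0.338
q 0.073 rad 141.1 model x,z 99.7 300.2
```

Call:
drive_tool(
  motion=[
    [[0,3.5,2.3],[0,0,0]],
    [[0,3,2],[0,0,0]],
    [[0,2.5,1.7],[0,0,0]],
    [[0,1.5,1],[0,0,0]],
    [[0,0,0],[0,0,0]],
  ],
)

```text
time_s: 25.2
position: [0.4816, 0.3672, 0.2769]
tcp_rot: [[-0.792, 0.611, 0.003], [0.611, 0.792, -0.003], [-0.004, 0.0, -1.0]]
force: [-1.2, -2.1, 16.4]
opening: 0.335
grasp_force: 30.0
```

```bash
python3 st.py
```

```text
t 25.2 grasp in press [108.2  89.5 295.9] F press [-2.5 -0.3 16.4] M [-0.62  0.08 -0.  ] [ 27.  25.  81.  -0.  73. -25.] 0.335
q 0.006 rad 141.0 model x,z 107.6 295.2
```

The lever is at rest (same reading as at the grasp). I relieve the load, release, and lift clear.

Call:
drive_tool(
  motion=[
    [[0,0,-1.5],[0,0,0]],
    [[0,0,-1],[0,0,0]],
    [[0,0,0],[0,0,0]],
  ],
)

```text
time_s: 25.5
position: [0.4815, 0.3672, 0.2771]
tcp_rot: [[-0.792, 0.611, 0.002], [0.611, 0.792, -0.003], [-0.003, -0.001, -1.0]]
force: [0.9, -2.9, 8.4]
opening: 0.335
grasp_force: 30.0
```

Call:
drive_tool(
  motion=[
    [[0,0,0],[0,0,0]],
    [[0,0,0],[0,0,0]],
    [[0,0,0],[0,0,0]],
    [[0,0,0],[0,0,0]],
    [[0,0,0],[0,0,0]],
  ],
  gripper=1,
)

```text
time_s: 26.0
position: [0.4802, 0.3682, 0.2747]
tcp_rot: [[-0.792, 0.611, -0.002], [0.611, 0.792, -0.002], [0.001, -0.003, -1.0]]
force: [0.1, 0.2, -0.5]
opening: 0.706
grasp_force: 0.0
```

Call:
drive_tool(
  motion=[
    [[0,0,0],[0,0,0]],
    [[0,0,-5],[0,0,0]],
    [[0,0,-15],[0,0,0]],
    [[0,0,-25],[0,0,0]],
    [[0,0,-30],[0,0,0]],
  ],
)

```text
time_s: 26.5
position: [0.4802, 0.368, 0.3504]
tcp_rot: [[-0.791, 0.611, -0.003], [0.611, 0.791, -0.002], [0.001, -0.003, -1.0]]
force: [0.1, -1.4, 0.6]
opening: 0.989
grasp_force: 0.0
```

Call:
drive_tool(
  motion=[
    [[0,0,-30],[0,0,0]],
    [[0,0,-30],[0,0,0]],
    [[0,0,0],[0,0,0]],
  ],
)

```text
time_s: 26.8
position: [0.4827, 0.3695, 0.4161]
tcp_rot: [[-0.792, 0.611, 0.009], [0.611, 0.792, 0.004], [-0.005, 0.009, -1.0]]
force: [0.9, 0.0, 0.7]
opening: 0.998
grasp_force: 0.0
```

```bash
python3 st.py
python3 - <<'E'
from h import *
import cv2
out=[]
for n,(u0,v0) in(("top",(165,140)),("side",(300,110))):
  im=capture(n);a=im[v0:v0+130,u0:u0+110,::-1]
  out.append(cv2.resize(a,None,fx=3.5,fy=3.5,interpolation=2))
cv2.imwrite("pics/m5.png",np.hstack(out))
E
```

```text
t 26.8 grasp in press [110.4  90.  435.1] F press [ 0.5 -0.7  0.7] M [-0.   -0.01 -0.07] [ 27.  20.  69.  -0.  91. -25.] 0.998
q 0.298 rad 268.1 model x,z 71.1 313.2
```

View pics/m5.png

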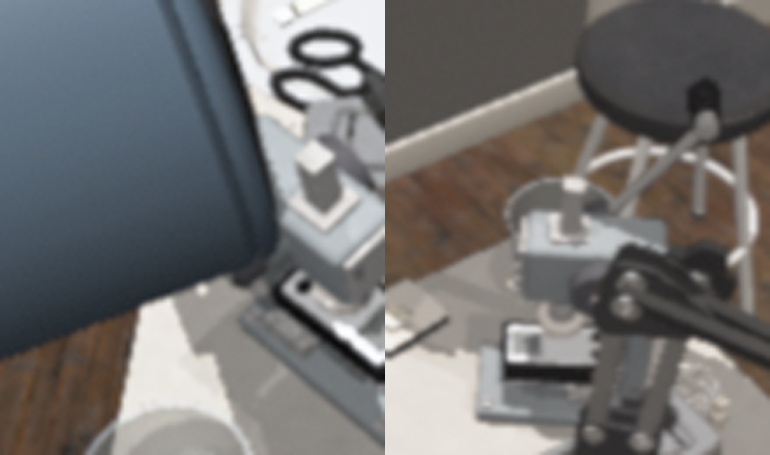

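The lever is back at rest at (704,97). The clock lies in the press, its back now down inside the dark rim at about (545,345), and the ram is up.

```bash
python3 -c "
from rig import *
print(hand_in())"
```

```text
the job is handed in; nothing more can be done
None
```

The clock is in the press against the stop, its back was pressed until the lever stopped firmly (about 28 N at the handle), the lever was eased back to rest at about 0.3 rad/s, and the job was handed in at about 27 s of the 64 s allowed; no verdict came back.

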